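Change over the vacuum filtration manifold

TASK

The last run on the vacuum filtration manifold is finished: first switch the pump off, lift the used tall funnel off its filter head and stand it upright in the tray. Push every short funnel on the bench fully down over a filter head, one to a head, and turn the levers so that the valve of each head with a funnel is open and that of any bare head is shut; only then switch the pump on again. Leave the bottle and the jar where they are.

Things in the scene. Friction and masses are not known exactly. Their poses are not given: they have to be found in the camera images.
- st_a: filter station, one of three alike, 130 mm apart along the manifold (which is where varies): brass ball valve, top at z = 83 mm, and filter head. Origin on the bench below the valve's stem; x points level from the valve to the head, whose axis is 100 mm away, y left, z up. A main pipe along y, 40 mm thick, top at z = 85 mm, runs 60 mm from the stems on the robot's side
- st_b: filter station, one of three alike, 130 mm apart along the manifold (which is where varies): brass ball valve, top at z = 83 mm, and filter head. Origin on the bench below the valve's stem; x points level from the valve to the head, whose axis is 100 mm away, y left, z up. A main pipe along y, 40 mm thick, top at z = 85 mm, runs 60 mm from the stems on the robot's side
- st_c: filter station, one of three alike, 130 mm apart along the manifold (which is where varies): brass ball valve, top at z = 83 mm, and filter head. Origin on the bench below the valve's stem; x points level from the valve to the head, whose axis is 100 mm away, y left, z up. A main pipe along y, 40 mm thick, top at z = 85 mm, runs 60 mm from the stems on the robot's side
- seat_a (a point): centre of the flange top of station a's steel head, z = 118 mm: where the origin of a fully fitted funnel lies. Flange 68 mm across; above it an upright cylinder 46 mm across, to z = 141 mm, then a chamfer to 36 mm across at z = 148 mm, white membrane on top
- seat_b (a point): centre of the flange top of station b's steel head, z = 118 mm: where the origin of a fully fitted funnel lies. Flange 68 mm across; above it an upright cylinder 46 mm across, to z = 141 mm, then a chamfer to 36 mm across at z = 148 mm, white membrane on top
- seat_c (a point): centre of the flange top of station c's steel head, z = 118 mm: where the origin of a fully fitted funnel lies. Flange 68 mm across; above it an upright cylinder 46 mm across, to z = 141 mm, then a chamfer to 36 mm across at z = 148 mm, white membrane on top
- valve_a (a joint): valve lever of station a, turning about the vertical through the origin of st_a: 0 = shut, across the branch pipe, pointing to the station's +y; 1.571 = open, in line with the pipe, pointing to its -x (to the robot); grows counter-clockwise from above. An over-centre spring holds it at the end stops: about 0.2 N m to leave a stop (3 N near the tip), falling to nothing half way, then it snaps over
- valve_b (a joint): valve lever of station b, turning about the vertical through the origin of st_b: 0 = shut, across the branch pipe, pointing to the station's +y; 1.571 = open, in line with the pipe, pointing to its -x (to the robot); grows counter-clockwise from above. An over-centre spring holds it at the end stops: about 0.2 N m to leave a stop (3 N near the tip), falling to nothing half way, then it snaps over
- valve_c (a joint): valve lever of station c, turning about the vertical through the origin of st_c: 0 = shut, across the branch pipe, pointing to the station's +y; 1.571 = open, in line with the pipe, pointing to its -x (to the robot); grows counter-clockwise from above. An over-centre spring holds it at the end stops: about 0.2 N m to leave a stop (3 N near the tip), falling to nothing half way, then it snaps over
- lever_tip_a (a point): outer end of the blue lever of station a, 78 mm from its axis, at mid-thickness (z = 115 mm). The lever is 14 mm wide and 12 mm thick, z 109 to 121 mm, with free space below it down to the pipes
- lever_tip_b (a point): outer end of the blue lever of station b, 78 mm from its axis, at mid-thickness (z = 115 mm). The lever is 14 mm wide and 12 mm thick, z 109 to 121 mm, with free space below it down to the pipes
- lever_tip_c (a point): outer end of the blue lever of station c, 78 mm from its axis, at mid-thickness (z = 115 mm). The lever is 14 mm wide and 12 mm thick, z 109 to 121 mm, with free space below it down to the pipes
- funnel_1: short filter funnel: white plastic tube open at both ends, 90 mm tall, 58 mm outside, 50 mm inside, with a collar 66 mm across around its lowest 16 mm; about 0.12 kg. Stands on the bench, collar down. Origin at the centre of its underside, z up. Fitted, it slides 30 mm over a head (2 mm clearance all round) until its underside rests on the flange. May be absent
- funnel_2: short filter funnel: white plastic tube open at both ends, 90 mm tall, 58 mm outside, 50 mm inside, with a collar 66 mm across around its lowest 16 mm; about 0.12 kg. Stands on the bench, collar down. Origin at the centre of its underside, z up. Fitted, it slides 30 mm over a head (2 mm clearance all round) until its underside rests on the flange. May be absent
- funnel_3: short filter funnel: white plastic tube open at both ends, 90 mm tall, 58 mm outside, 50 mm inside, with a collar 66 mm across around its lowest 16 mm; about 0.12 kg. Stands on the bench, collar down. Origin at the centre of its underside, z up. Fitted, it slides 30 mm over a head (2 mm clearance all round) until its underside rests on the flange. May be absent
- tall_funnel: used funnel: like the short ones but 140 mm tall, about 0.18 kg; at the start it sits fully fitted on one of the heads. Origin at the centre of its underside, z up
- tray: grey plastic tray fixed to the bench, 150 x 150 mm outside, 28 mm high, walls and floor 4 mm thick; origin at the centre of its underside, so its inner floor is at z = 4 mm
- switch_box: grey pump switch enclosure fixed to the bench, 110 x 110 mm, with its white face plate up at z = 70 mm; origin at the centre of its underside; x points away from its front edge, z up
- switch_grip (a point): on the vertical axis of the switch's handle (box centre), at mid-height of its grip bar, z = 96 mm. Black disc 58 mm across (z 70 to 80 mm) with an upright grip bar on it 62 mm long, 14 mm wide, z 78 to 108 mm, a white line on top at its pointing end
- pump_switch (a joint): handle of the pump switch: 0 = off, 1.047 = on, growing clockwise from above. An over-centre spring holds it at the end stops (about 0.17 N m to leave one), and snaps it over past half way. At 0 the bar lies along the box's x and points to its front edge (-x), to a thin black mark; at 1.047 it points 60 degrees clockwise of that, to a broader mark
- bottle: bystander: amber glass bottle, 60 mm across, 150 mm tall, loose, upright; origin at the centre of its underside
- jar: bystander: glass jar with yellow lid, 70 mm across, 90 mm tall, loose; origin at the centre of its underside
Mind the look-alikes: they are no part of the job. Leave any blue or pink look-alike of the funnel_3 alone.

How it is judged:
By the outcome, as a careful person would: the job done as asked, in the order asked, and still so for the second after the job is handed in, with the robot touching nothing.
Of funnel_1, funnel_2, funnel_3 only 2 to 3 are there at a start; the rules pass over those that are not, and their reading is None.
At some moment in a run one of funnel_1, funnel_2, funnel_3 may be knocked a few centimetres aside while the robot is not near it.
It also fails if it takes over 210 s, if anything falls off the work surface, if the arm or the gripper's body presses on something with over 40 N, if the wrist force passes 120 N, or if a joint passes its speed limit or range.

ROBOT

A 6-joint arm with a two-finger parallel gripper is mounted at the origin on the work surface. World frame = base frame: x ahead of the robot, y to its left, z up, the work surface at z = 0. Lengths are in mm, angles in rad, forces in N, time in s.
With the tool pointing down it reaches from about 350 to 975 mm from the base axis. Payload 7.1 kg.
Tool frame: the origin (TCP) lies at the very end of the fingers, on their centre line; the grasp point (between the pads) lies 19 mm behind it; z points along the fingers, x is the direction in which the jaws open and shut, and the axes are right-handed (so a half turn about z gives the same grasp; the last joint's range is limited). The gripper opens to 88 mm and grips with 3 to 60 N. Pads are 20 mm wide; open, the fingers measure 115 mm over their backs; the gripper's body (75 mm by 178 mm) begins 61 mm behind the grasp point.
Start: joints at [1.104, 0.423, 1.63, -0, 1.089, -0.019], TCP at [270.582, 563.374, 193.375] pointing down, gripper open.
Joint ranges: [-3, 3], [-0.9, 2.11], [0.09, 2.58], [-1.31, 4.45], [0.11, 2.69], [-2.54, 2.54]. Speed limits (rad/s): [2.39, 2.39, 3.01, 3.14, 3.14, 3.14].

INTERFACE

Orientations are given as a rotation vector (axis times angle).
In Python, from workcell import ctrl gives the robot as it stands. The module is installed in compiled form; this text tells all that it offers.
- The arm moves only by the tool move_arm, never from a script. Its argument "motion" is a list of rows, each a list of 2 entries, a list of its own where there are three numbers: the shift along the tool's x, y, z normalised to -1 to 1, where 1 is 150 mm, then the turn, a rotation vector about the tool's x, y, z normalised to -1 to 1, where 1 is 60 degrees. In form: [[[x, y, z], [rx, ry, rz]], ...]. A call has exactly 5 rows; each row is the pose to reach, as a shift and turn from the pose commanded when the call began, along the tool's axes at that moment; what a row does not reach only later rows make up. A row lasts 1/8 s, in which the tool goes at most 62.5 mm and 10.7 degrees, less where a joint would pass 70% of its speed; a pose out of reach is approached as far as the arm can. A call with a number of a shift or a turn outside -1 to 1 is refused whole. A call with a gripper value outside its range is refused whole. "gripper" is the opening, from 0 (shut) to 1 (fully open), set as the call begins (left out, the last holds). The fingers move at their own pace and stop on an object; the grip force is fixed at half the most. Time passes only in rows, so rows that repeat a pose let the fingers close, or fill a call up. It gives the time, the measured TCP pose, the force and the opening at its end, in the units of the state.
- ctrl.get_obs(): the state, without advancing time (a new reading comes with each control period).
- ctrl.get_image(name): name is "side" or "top" or "wrist"; returns a dict with "pixels" (400x640x3 uint8, red, green, blue), "camera_matrix" (3x3 intrinsics, pixels), "D" ([k1, k2, p1, p2, k3] as OpenCV has them; the pictures are not rectified), "R" (3x3) and "t" (3): a world point X has camera coordinates R X + t; the wrist camera has in their place "mount" (4x4, takes a point from camera to tool coordinates, whose origin is the TCP and whose axes are the tool frame's). Camera axes: x right, y down, z forward; pixel columns grow to the right and rows downward; lengths in mm; the calibration is good to about 2 mm. A picture is of the moment at which its call begins: read the wrist's pose just before it. There is no depth.
- ctrl.close_job(): hands the job in, once; it reports no verdict.
Trained networks look in the newest picture that a camera, given by its name, has taken for a name from the list of things; names that differ only in an ending like _2 or _b are one class to them, and where a whole thing is asked for, a point or a joint stands for the part that bears it (a point fixed in the world has none). Each returns a list of dicts, best first, with "p" (0 to 1); they miss things now and then, are a little off and sometimes report something else, mostly with a low value. They report only what shows in the picture. A call takes as long as a camera call. They do not tell look-alikes from the thing itself.
- ctrl.boxes_of(camera, name): "location" ([x, y, z] in mm, in world coordinates, good to about 4 mm: the middle of the surface that is visible of it).
- ctrl.regions_of(camera, name): "mask" (400x640 bool, what is visible of it).
- ctrl.pinpoint(camera, name): "location" ([x, y, z] in mm, in world coordinates, good to about 4 mm: a listed point, or the origin of a listed thing).
The state is a dict: "t": time; "qpos": joint angles; "qvel": joint speeds; "joint_torque": joint torques, N m; "ee_pos": TCP position; "orientation": TCP orientation; "ft_force": force on the tool from outside, world axes, zero at the start; "moment": the same for the moment, N m; "width": finger opening in mm.
Only numpy, scipy, OpenCV 4.12 (cv2) and the standard library are available. Lean on these libraries where they do the work, as an engineer would, in place of code of your own. Each camera call takes 0.05 s, during which the arm holds its last target.

## Working session

There is one attempt and no reset: what is moved stays moved. The work goes in short steps, Python scripts to look and compute and a tool call to move; the robot and the scene stay as the last step left them, time stands still between calls to the robot, and variables do not carry over. Pictures are saved under pics/ and viewed, and the job is handed in when it is done.

Besides the shell and the picture viewer there is one more tool, called after ">>>" as name([rows], argument=value, ...), one row to a line, values as JSON. move_arm: Moves the arm, as the interface text tells. Its arguments: {"type":"object","properties":{"motion":{"type":"array","items":{"type":"array"}},"gripper":{"type":"number"}},"required":["motion"]}

```bash
mkdir -p pics; python3 - <<'E'
from workcell import ctrl
import cv2
o=ctrl.get_obs()
for k,v in o.items(): print(k,v)
for c in ["side","top","wrist"]:
    im=ctrl.get_image(c)
    cv2.imwrite(f"pics/{c}0.png",im["pixels"][:,:,::-1])
    if c!='wrist': print(c,(-im["R"].T@im["t"]))
    else: print(im["mount"])
    if c!='wrist':
      for n in ["st_a","seat_a","lever_tip_a","funnel_1","tall_funnel","tray","switch_box","switch_grip","bottle","jar"]:
        print(c,n,[([round(float(x)) for x in d["location"]],round(float(d["p"]),2)) for d in ctrl.pinpoint(c,n)])
E
```

```text
t 0.0
qpos [ 1.10398417e+00  4.23846650e-01  1.63068626e+00 -6.70689048e-06
  1.08861891e+00 -1.90442956e-02]
qvel [-0.00070937  0.00045917 -0.0011638   0.00048784  0.00093709  0.00046942]
joint_torque [ 6.19449247e-05 -5.44611526e+01 -2.73668754e+01  6.43429253e-02
  2.26765859e-02 -1.36743847e-04]
ee_pos [270.32584409 562.83879641 192.59958718]
orientation [ 2.65851164e+00  1.67237169e+00 -2.09217071e-03]
ft_force [ 0.05595306 -0.30653124 -1.30763309]
moment [-0.00612964 -0.02433761 -0.0218859 ]
width 87.57838142054179
side [ 425.60781818 -946.02749732  997.67035113]
side st_a [([557, 7, -3], 0.91), ([565, -127, -2], 0.84), ([544, 136, 2], 0.75), ([597, -374, 2], 0.27), ([722, 261, -1], 0.2)]
side seat_a [([643, 144, 118], 0.83), ([664, -117, 119], 0.68), ([654, 11, 116], 0.55)]
side lever_tip_a [([544, 80, 115], 0.5), ([561, -47, 115], 0.49), ([467, 125, 115], 0.46)]
side funnel_1 [([550, 539, 0], 0.83), ([628, 435, 0], 0.73), ([574, 311, 2], 0.69), ([424, 295, 0], 0.66), ([522, 424, -1], 0.64)]
side tall_funnel [([642, 145, 121], 0.95)]
side tray [([405, -352, 1], 0.77)]
side swi
[... 427 characters left out ...]
([548, 82, 114], 0.61), ([465, 127, 115], 0.5)]
top funnel_1 [([548, 541, 0], 0.92), ([579, 314, -1], 0.85), ([429, 296, -2], 0.62), ([638, 444, -2], 0.61), ([522, 426, -2], 0.59)]
top tall_funnel [([642, 142, 112], 0.86)]
top tray [([405, -353, -1], 0.66)]
top switch_box [([641, 141, 114], 0.68), ([596, -376, 5], 0.67)]
top switch_grip [([599, -373, 94], 0.79)]
top bottle [([726, 264, 3], 0.91)]
top jar [([404, -352, 4], 0.5)]
[[ 9.99999337e-01  7.77962775e-04  8.48769757e-04 -9.84787397e-02]
 [-9.88245747e-04  9.58214407e-01  2.86049250e-01 -7.83198330e+01]
 [-5.90767740e-04 -2.86049899e-01  9.58214541e-01 -1.91509219e+02]
 [ 0.00000000e+00  0.00000000e+00  0.00000000e+00  1.00000000e+00]]
```

View pics/side0.png

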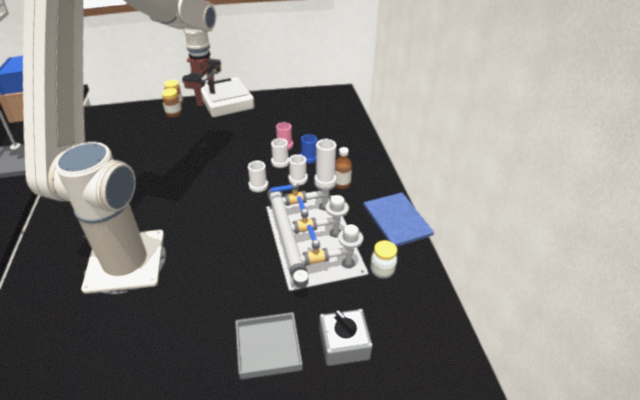

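View pics/top0.png

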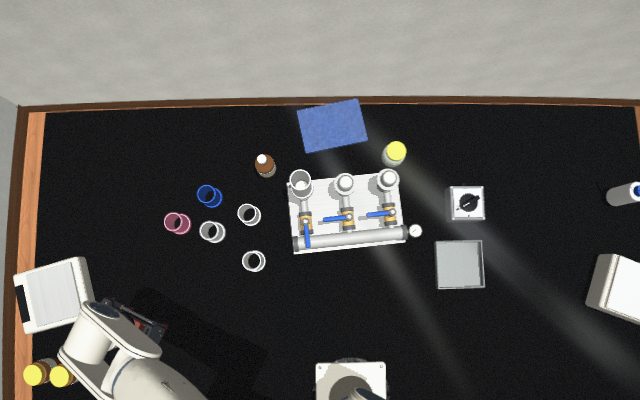

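```bash
cat > h.py <<'E'
from workcell import ctrl
import cv2, numpy as np
from scipy.spatial.transform import Rotation as Ro
def cam(name):
    o=ctrl.get_obs(); im=ctrl.get_image(name)
    if name=="wrist":
        T=np.eye(4);T[:3,:3]=Ro.from_rotvec(o["orientation"]).as_matrix();T[:3,3]=o["ee_pos"]
        W=np.linalg.inv(T@im["mount"]); im["R"]=W[:3,:3]; im["t"]=W[:3,3]
    return im
def to_plane(im,uv,z):
    p=cv2.undistortPoints(np.float64(uv).reshape(-1,1,2),im["camera_matrix"],np.float64(im["D"])).reshape(-1,2)
    d=np.c_[p,np.ones(len(p))]@im["R"]; c=-im["R"].T@im["t"]
    return c+d*((z-c[2])/d[:,2])[:,None]
def proj(im,X):
    return cv2.projectPoints(np.float64(X).reshape(-1,3),cv2.Rodrigues(np.float64(im["R"]))[0],np.float64(im["t"]),im["camera_matrix"],np.float64(im["D"]))[0].reshape(-1,2)
def crop(im,u,v,w,h,s,fn):
    a=im["pixels"][max(0,v-h//2):v+h//2,max(0,u-w//2):u+w//2,::-1]
    cv2.imwrite(fn,cv2.resize(a,None,fx=s,fy=s,interpolation=cv2.INTER_CUBIC))
def go(xyz,yaw=None,tilt=None):
    """print normalised shift/turn to reach tcp xyz, tool x at yaw (mod pi nearest)"""
    o=ctrl.get_obs(); R=Ro.from_rotvec(o["orientation"]).as_matrix(); p=o["ee_pos"]
    cy=np.arctan2(R[1,0],R[0,0])
    if yaw is None: yaw=cy
    Rt=np.array([[np.cos(yaw),np.sin(yaw),0],[np.sin(yaw),-np.cos(yaw),0],[0,0,-1]])
    if tilt is not None: Rt=tilt
    s=R.T@(np.array(xyz)-p)/150; r=Ro.from_matrix(R.T@Rt).as_rotvec()/(np.pi/3)
    print("t %.2f pos %s yaw %.3f q1 %.2f q6 %.2f"%(o["t"],p.round(1),cy,o["qpos"][0],o["qpos"][5]),"shift",s.round(3),"turn",r.round(3))
def pins(name,cams=("side","top"),pmin=.4):
    for c in cams:
        cam(c)
        print(c,name,[(np.round(d["location"],1).tolist(),round(float(d["p"]),2)) for d in ctrl.pinpoint(c,name) if d["p"]>pmin])
E
python3 - <<'E'
from h import *
t=cam("top"); s=cam("side")
crop(t,470,230,100,130,4,"pics/t_sw.png"); crop(t,225,225,140,120,5,"pics/t_fun.png"); crop(t,350,210,140,110,5,"pics/t_man.png")
crop(s,300,160,120,100,6,"pics/s_fun.png")
for n in ["st_a","seat_a","switch_grip","switch_box","tray"]:
    for k in range(2): pins(n)
E
```

```text
side st_a [([562.4, -126.0, -4.6], 0.92), ([550.7, 1.0, -2.8], 0.85), ([541.2, 131.3, -2.4], 0.78), ([542.3, 80.4, 117.5], 0.47)]
top st_a [([541.3, 134.4, -3.7], 0.88), ([567.4, -127.9, 2.1], 0.86), ([552.7, 7.4, 4.5], 0.82)]
side st_a [([564.9, -124.0, -2.7], 0.87), ([656.6, 14.6, 115.2], 0.68), ([554.9, 5.2, -1.8], 0.67), ([545.9, 134.6, -0.9], 0.6), ([560.9, -48.7, 116.6], 0.43)]
top st_a [([539.8, 132.5, -2.2], 0.64), ([567.5, -128.6, 2.9], 0.64), ([556.2, 3.5, 3.8], 0.61)]
side seat_a [([665.4, -117.8, 117.7], 0.82), ([641.8, 141.3, 117.3], 0.77), ([654.7, 12.6, 114.4], 0.58)]
top seat_a [([669.4, -112.3, 114.7], 0.89), ([639.0, 140.7, 120.3], 0.79), ([652.4, 17.2, 119.3], 0.7)]
side seat_a [([641.4, 141.9, 118.7], 0.97), ([661.9, -117.4, 121.0], 0.81), ([655.7, 13.9, 114.3], 0.61)]
top seat_a [([670.4, -114.8, 118.7], 0.89), ([640.9, 140.0, 117.3], 0.83), ([600.7, -375.5, 95.3], 0.73), ([653.8, 12.6, 123.0], 0.7), ([522.3, 428.4, -2.4], 0.57)]
side switch_grip [([596.3, -374.9, 96.5], 0.77), ([598.6, -375.6, 0.8], 0.45)]
top switch_grip [([600.6, -375.2, 93.1], 0.79)]
side switch_grip [([598.6, -380.1, 96.7], 0.96)]
top switch_grip [([598.4, -374.8, 90.7], 0.54)]
side switch_box [([599.9, -371.3, -0.1], 0.85)]
top switch_box [([601.9, -374.7, 4.0], 0.83)]
side switch_box [([599.2, -373.9, 1.7], 0.85)]
top switch_box [([600.3, -373.4, 0.5], 0.96)]
side tray [([406.0, -354.0, 4.0], 0.78), ([722.4, 263.0, 0.5], 0.65)]
top tray [([407.7, -352.3, 0.6], 0.68)]
side tray [([405.2, -354.9, 2.9], 0.76)]
top tray [([404.5, -351.1, 1.0], 0.92)]
```

View pics/t_sw.png

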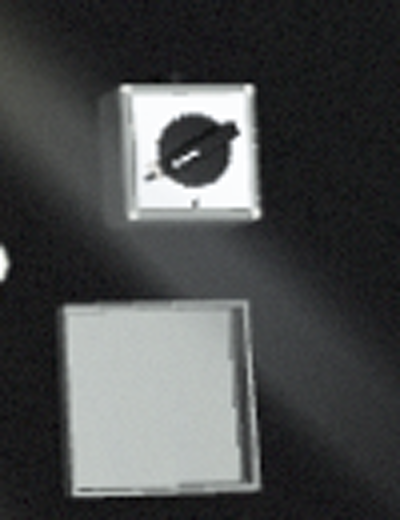

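View pics/t_fun.png

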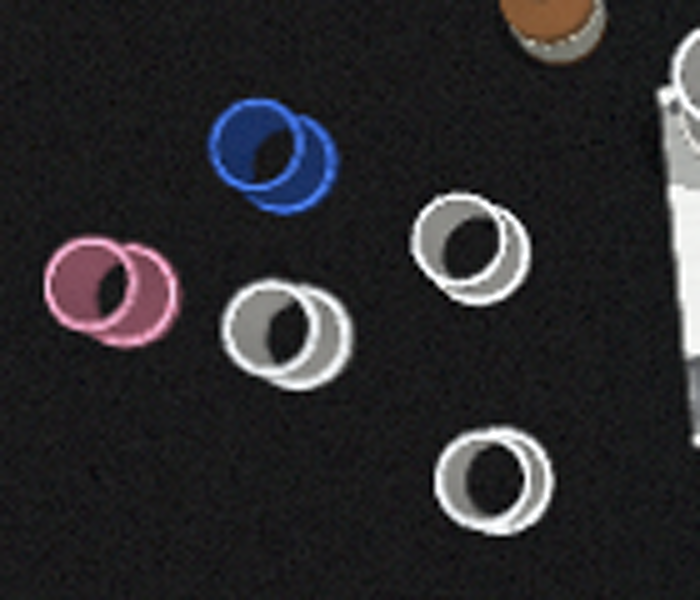

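View pics/t_man.png

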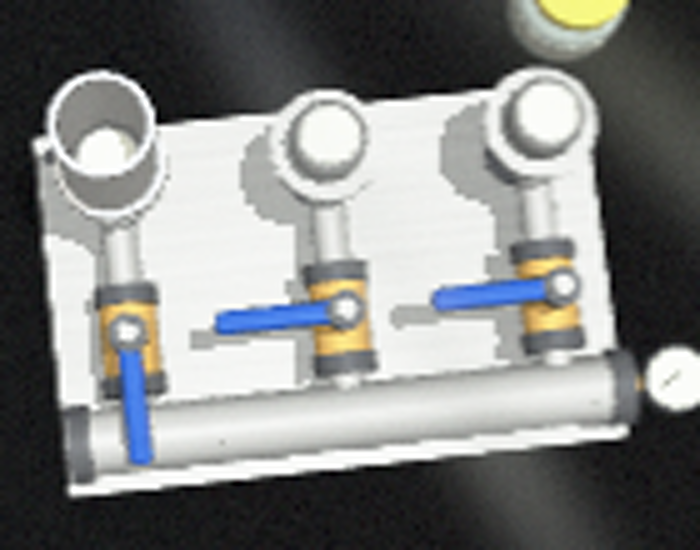

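View pics/s_fun.png

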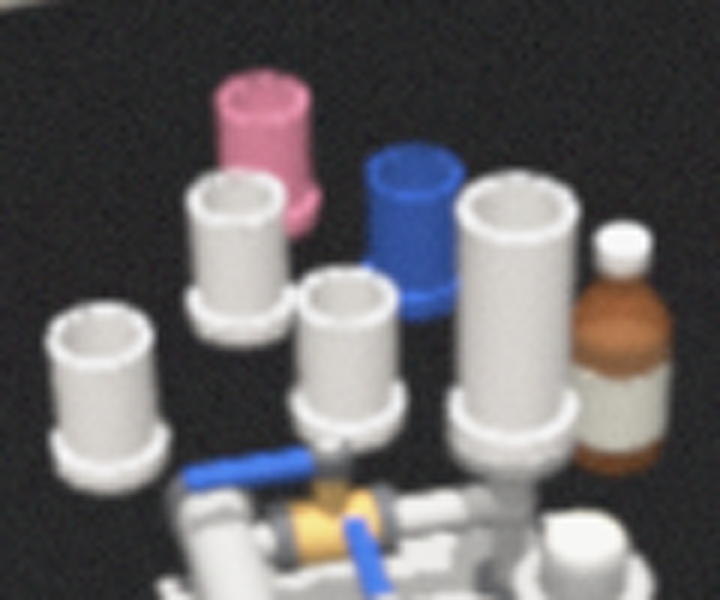

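```bash
python3 - <<'E'
from h import *
go([270,563,340],1.12)
go([400,420,340],1.12)
E
```

```text
t 3.25 pos [270.6 563.4 193.4] yaw 1.123 q1 1.10 q6 -0.02 shift [-0.004 -0.002 -0.977] turn [0.    0.    0.003]
t 3.25 pos [270.6 563.4 193.4] yaw 1.123 q1 1.10 q6 -0.02 shift [-0.488  1.192 -0.977] turn [0.    0.    0.003]
```

```bash
python3 - <<'E'
from h import *
im=ctrl.get_image("top")
f=lambda u,v:[420+u/4-.4,165+v/4-.4]
m=to_plane(im,[f(150,176),f(195,203)],70);print(m)
c=np.array([598.8,-375.2])
for q in m: d=q[:2]-c;print(np.degrees(np.arctan2(d[1],d[0])))
b=to_plane(im,[f(174,163),f(199,152),f(236,130)],108);print(b)
for i,j in((0,1),(0,2)):
  d=b[i,:2]-b[j,:2];print(np.degrees(np.arctan2(d[1],d[0])))
k=to_plane(im,[f(132,218),f(258,214),f(250,88),f(124,90)],70);print(k,k.mean(0))
# tray
tr=to_plane(im,[f(72,494),f(257,490),f(248,302),f(64,306)],28);print(tr,tr.mean(0))
E
```

```text
[[ 578.90249893 -340.77140793   70.        ]
 [ 557.24615725 -375.49115066   70.        ]]
120.02513644530586
-179.5985586412614
[[ 584.05226093 -347.91422759  108.        ]
 [ 592.21906556 -367.86364109  108.        ]
 [ 608.76925962 -397.85829268  108.        ]]
112.26299908903503
116.33051377334596
[[ 546.29870356 -324.76687927   70.        ]
 [ 547.8603626  -425.52630407   70.        ]
 [ 647.54557468 -425.31923973   70.        ]
 [ 646.9731218  -323.7376825    70.        ]] [ 597.16944066 -374.83752639   70.        ]
[[ 333.53389105 -279.67793368   28.        ]
 [ 332.67556227 -428.89775987   28.        ]
 [ 481.44538706 -429.05493451   28.        ]
 [ 481.09404649 -279.17385913   28.        ]] [ 407.18722172 -354.2011218    28.        ]
```

>>> move_arm([
  [[0,0.3,-0.4],[0,0,0]],
  [[-0.1,0.6,-0.8],[0,0,0.1]],
  [[-0.2,0.8,-1],[0,0,0.2]],
  [[-0.3,1,-1],[0,0,0.3]],
  [[-0.4,1,-1],[0,0,0.4]],
], gripper=1)

```text
t: 3.92
ee_pos: [381.8, 443.1, 344.6]
orientation: [-2.952, -1.074, -0.004]
ft_force: [-0.2, -0.3, -0.1]
width: 87.7
```

>>> move_arm([
  [[-0.1,0.3,0],[0,0,0]],
  [[-0.2,0.5,0],[0,0,0]],
  [[-0.3,0.7,0],[0,0,0]],
  [[-0.4,0.9,0],[0,0,0]],
  [[-0.47,1,0],[0,0,0]],
])

```text
t: 4.55
ee_pos: [423.4, 283.1, 343.5]
orientation: [-2.95, -1.082, -0.0]
ft_force: [0.2, -0.7, 0.3]
width: 87.7
```

>>> move_arm([
  [[-0.1,0.3,0],[0,0,0]],
  [[-0.2,0.5,0],[0,0,0]],
  [[-0.3,0.7,0],[0,0,0]],
  [[-0.4,0.9,0],[0,0,0]],
  [[-0.47,1,0],[0,0,0]],
])

```text
t: 5.18
ee_pos: [466.7, 123.5, 343.4]
orientation: [-2.949, -1.082, -0.0]
ft_force: [0.6, -0.5, 1.7]
width: 88.3
```

>>> move_arm([
  [[-0.1,0.3,0],[0,0,0]],
  [[-0.2,0.5,0],[0,0,0]],
  [[-0.3,0.7,0],[0,0,0]],
  [[-0.4,0.9,0],[0,0,0]],
  [[-0.47,1,0],[0,0,0]],
])

```text
t: 5.8
ee_pos: [510.1, -36.3, 343.3]
orientation: [-2.949, -1.082, -0.0]
ft_force: [0.4, 0.2, -0.1]
width: 87.9
```

>>> move_arm([
  [[-0.1,0.3,0],[0,0,0]],
  [[-0.2,0.5,0],[0,0,0]],
  [[-0.3,0.7,0],[0,0,0]],
  [[-0.4,0.9,0],[0,0,0]],
  [[-0.47,1,0],[0,0,0]],
])

```text
t: 6.42
ee_pos: [553.5, -196.2, 343.1]
orientation: [-2.949, -1.082, 0.0]
ft_force: [-0.5, 0.9, -0.0]
width: 88.2
```

```bash
python3 - <<'E'
from h import *
go([599,-375,200],0.53)
E
```

```text
t 6.42 pos [ 553.5 -196.2  343.1] yaw 0.704 q1 -0.36 q6 -1.06 shift [-0.54   1.106  0.953] turn [-0.001 -0.     0.166]
```

>>> move_arm([
  [[-0.1,0.3,0.2],[0,0,0.1]],
  [[-0.2,0.5,0.4],[0,0,0.17]],
  [[-0.35,0.7,0.5],[0,0,0.17]],
  [[-0.5,0.9,0.5],[0,0,0.17]],
  [[-0.54,1,0.5],[0,0,0.17]],
])

```text
t: 7.05
ee_pos: [588.6, -363.1, 268.0]
orientation: [-3.033, -0.815, 0.0]
ft_force: [-0.2, 0.3, -0.2]
width: 88.1
```

```bash
python3 - <<'E'
from h import *
go([599,-375,200],0.53)
w=cam("wrist"); cv2.imwrite("pics/w1.png",w["pixels"][:,:,::-1])
for n in("switch_grip","switch_box"):
  print([(np.round(d["location"],1),d["p"]) for d in ctrl.pinpoint("wrist",n)])
print(proj(w,[[599,-375,96]]))
E
```

```text
t 7.05 pos [ 588.6 -363.1  268. ] yaw 0.525 q1 -0.57 q6 -1.10 shift [0.02  0.104 0.453] turn [-0.001  0.    -0.005]
[(array([ 595.7, -374.7,   95.4]), 0.58)]
[(array([ 595.8, -374.7,   -4.1]), 0.68)]
[[315.48477494 188.31998897]]
```

View pics/w1.png

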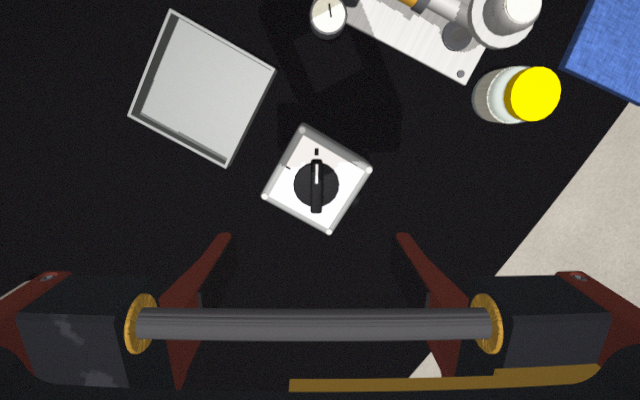

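>>> move_arm([
  [[0.02,0.1,0.2],[0,0,0]],
  [[0.02,0.1,0.5],[0,0,0]],
  [[0.02,0.1,0.8],[0,0,0]],
  [[0.02,0.1,1],[0,0,0]],
  [[0.02,0.1,1],[0,0,0]],
])

```text
t: 7.82
ee_pos: [597.5, -371.0, 116.2]
orientation: [-3.029, -0.818, 0.005]
ft_force: [0.8, -0.1, 0.1]
width: 88.0
```

```bash
python3 - <<'E'
from h import *
go([598,-375,86],0.53)
E
```

```text
t 7.83 pos [ 597.5 -371.   116.2] yaw 0.528 q1 -0.57 q6 -1.10 shift [-0.01   0.025  0.201] turn [-0.005  0.002 -0.002]
```

>>> move_arm([
  [[-0.01,0.015,0.1],[0,0,0]],
  [[-0.01,0.015,0.19],[0,0,0]],
  [[-0.01,0.015,0.19],[0,0,0]],
  [[-0.01,0.015,0.19],[0,0,0]],
  [[-0.01,0.015,0.19],[0,0,0]],
])

```text
t: 8.45
ee_pos: [599.0, -376.7, 90.5]
orientation: [3.033, 0.816, 0.001]
ft_force: [0.6, -0.2, 0.2]
width: 87.6
```

>>> move_arm([
  [[0,0,0],[0,0,0]],
  [[0,0,0],[0,0,0]],
  [[0,0,0],[0,0,0]],
  [[0,0,0],[0,0,0]],
  [[0,0,0],[0,0,0]],
], gripper=0)

```text
t: 9.07
ee_pos: [598.6, -376.4, 89.8]
orientation: [-3.033, -0.817, 0.0]
ft_force: [0.3, -0.2, -0.3]
width: 41.2
```

>>> move_arm([
  [[0,0,0.03],[0,0,0]],
  [[0,0,0.03],[0,0,0]],
  [[0,0,0.03],[0,0,0]],
  [[0,0,0.03],[0,0,0]],
  [[0,0,0.03],[0,0,0]],
])

```text
t: 9.7
ee_pos: [598.7, -376.5, 85.5]
orientation: [3.033, 0.817, 0.0]
ft_force: [0.1, -0.0, -0.0]
width: 0.6
```

>>> move_arm([
  [[0,0,0],[0,0,-0.15]],
  [[0,0,0],[0,0,-0.3]],
  [[0,0,0],[0,0,-0.45]],
  [[0,0,0],[0,0,-0.6]],
  [[0,0,0],[0,0,-0.75]],
])

```text
t: 10.32
ee_pos: [598.6, -376.5, 85.4]
orientation: [2.485, 1.922, 0.0]
ft_force: [0.7, 0.2, -0.2]
width: 0.4
```

>>> move_arm([
  [[0,0,0],[0,0,-0.1]],
  [[0,0,0],[0,0,-0.2]],
  [[0,0,0],[0,0,-0.25]],
  [[0,0,0],[0,0,-0.25]],
  [[0,0,0],[0,0,-0.25]],
])

```text
t: 10.95
ee_pos: [598.6, -376.5, 85.4]
orientation: [2.22, 2.223, 0.0]
ft_force: [-0.2, 0.6, 0.5]
width: 0.7
```

```bash
python3 - <<'E'
from h import *
w=cam("wrist"); cv2.imwrite("pics/w2.png",w["pixels"][:,:,::-1])
t=cam("top"); crop(t,470,210,120,100,5,"pics/t2.png")
t=cam("side"); crop(t,345,320,120,100,5,"pics/s2.png")
E
```

```text
(no output)
```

View pics/w2.png

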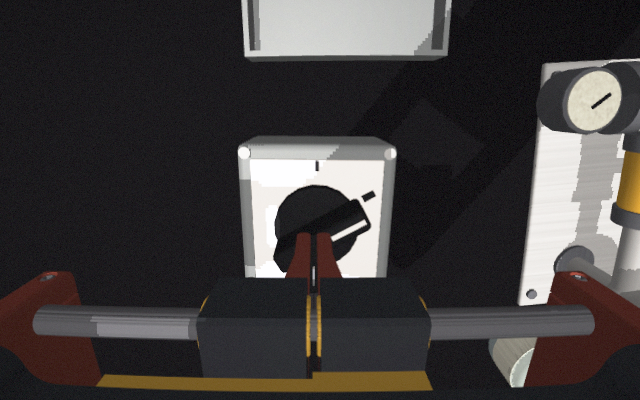

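View pics/s2.png

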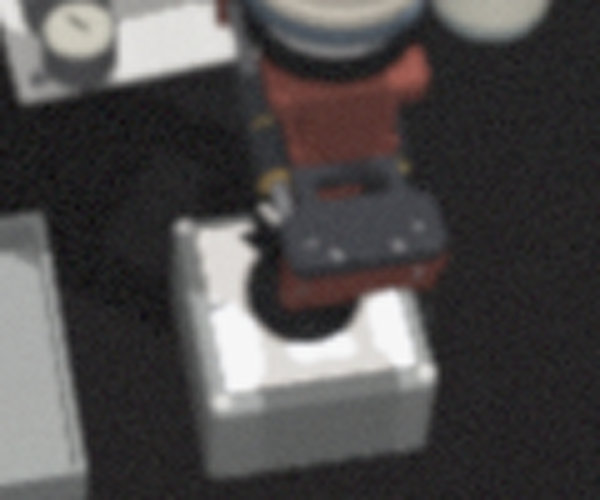

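View pics/t2.png

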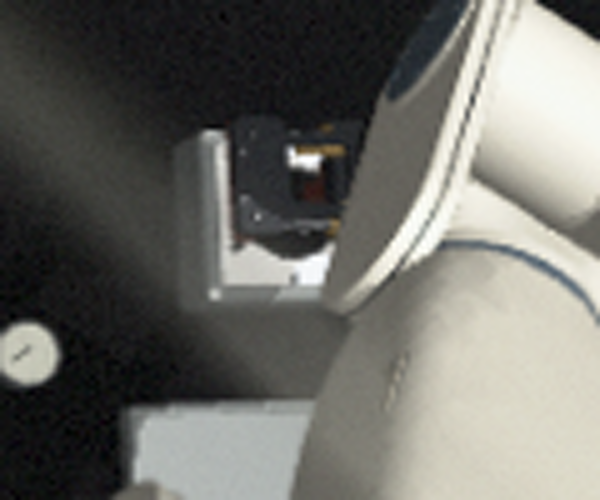

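```bash
python3 - <<'E'
from h import *
o=ctrl.get_obs();print(o["ee_pos"],o["qpos"],o["width"],o["joint_torque"])
w=cam("wrist")
P=[o["ee_pos"],[599,-375,80],[599,-375,108],[546,-325,70],[547,-425,70],[584,-348,108],[614,-402,108]]
for n in("wrist","side"):
  w=cam(n);print(n,proj(w,P).round())
for n in("switch_grip","switch_box"):
  cam("side");print([(np.round(d["location"],1),d["p"]) for d in ctrl.pinpoint("side",n)])
E
```

```text
[ 598.62499653 -376.42915869   85.38434221] [-5.78172538e-01  6.61095247e-01  1.49515410e+00 -6.27482048e-07
  9.85377142e-01 -2.15098103e+00] 0.2277419515159794 [ 2.62908488e-04 -6.55696964e+01 -2.51155132e+01 -4.37228777e-02
  5.35965606e-02  8.83771281e-03]
wrist [[313. 231.]
 [315. 228.]
 [316. 246.]
 [392. 148.]
 [240. 149.]
 [363. 222.]
 [271. 269.]]
side [[345. 325.]
 [345. 326.]
 [346. 319.]
 [320. 314.]
 [327. 349.]
 [337. 311.]
 [354. 328.]]
[(array([ 596.5, -376. ,   95.8]), 0.51), (array([426.4, 292.5,   2.1]), 0.5)]
[(array([ 597.7, -373. ,   -1.7]), 0.59)]
```

```bash
python3 - <<'E'
from h import *
w=cam("wrist"); crop(w,316,230,160,120,5,"pics/w3.png")
E
```

```text
(no output)
```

View pics/w3.png

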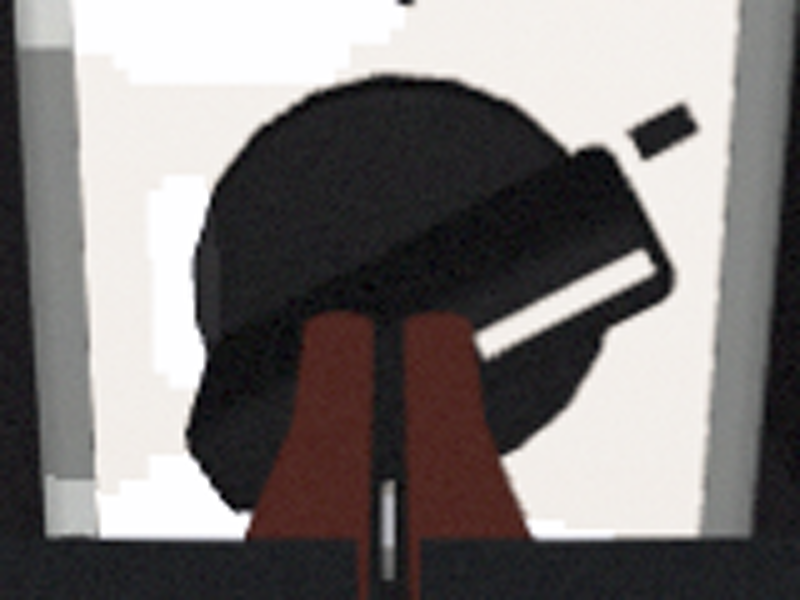

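```bash
python3 - <<'E'
from h import *
w=cam("wrist")
K=w["camera_matrix"];print(K[0,0],K[1,1],w["D"], -w["R"].T@w["t"])
for z in(40,50,60,70,80):
  a=to_plane(w,[[236+194/5,225],[236+605/5,225]],z);print(z,np.linalg.norm(a[0]-a[1]),a.mean(0))
for z in (80,90,100,108):
  a=to_plane(w,[[236+600/5,170+155/5],[236+225/5,170+505/5],[236+475/5,170+345/5],[236+660/5,170+260/5]],z);print(z,np.linalg.norm(a[0]-a[1]),a[2:].mean(0),np.linalg.norm(a[2]-a[3]))
E
```

```text
313.6545354113181 313.6545354113181 [-0.05250021  0.          0.          0.          0.        ] [ 520.2332958  -376.80451987  276.8768678 ]
40 66.46192615370548 [ 612.16811612 -374.25713708   40.        ]
50 63.65616775391005 [ 608.28699336 -374.36467746   50.        ]
60 60.85040935411462 [ 604.4058706  -374.47221784   60.        ]
70 58.04465095431924 [ 600.52474784 -374.57975822   70.        ]
80 55.23889255452381 [ 596.64362508 -374.6872986    80.        ]
80 72.38774190427507 [ 600.59522183 -352.05885235   80.        ] 27.53359377990188
90 68.71093910288526 [ 596.51338495 -353.31576322   90.        ] 26.135075300403734
100 65.03413630149558 [ 592.43154806 -354.57267409  100.        ] 24.736556820905534
108 62.09269406038381 [ 589.16607856 -355.57820279  108.        ] 23.617742037307035
```

```bash
python3 - <<'E'
from h import *
w=cam("side")
print(proj(w,[[560,-465,165],[636,-465,165],[599,-376,165],[560,-287,165]]).round())
print(-w["R"].T@w["t"])
x=w["pixels"][240:380,280:440,::-1]; x=cv2.convertScaleAbs(cv2.resize(x,None,fx=5,fy=4,interpolation=cv2.INTER_CUBIC),alpha=1.8); cv2.imwrite("pics/s3.png",x)
E
```

```text
[[338. 342.]
 [373. 336.]
 [347. 305.]
 [323. 277.]]
[ 425.60781818 -946.02749732  997.67035113]
```

View pics/s3.png

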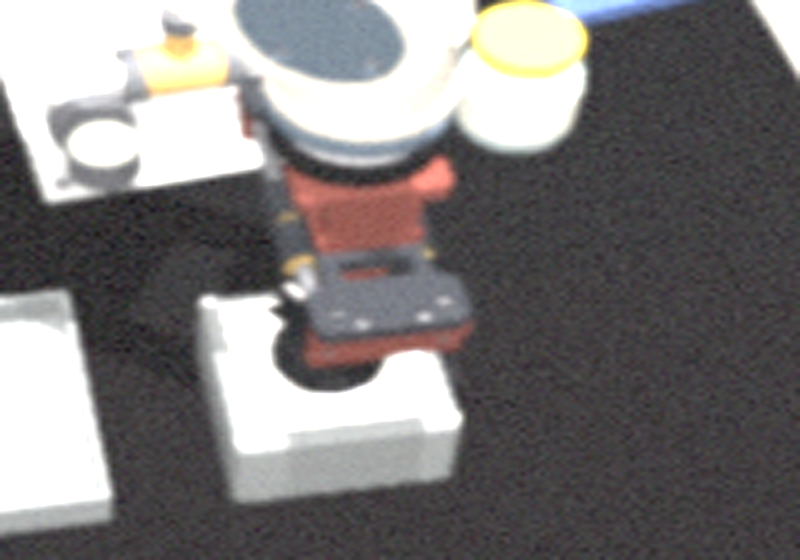

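>>> move_arm([
  [[0,0,-0.2],[0,0,0]],
  [[0,0,-0.2],[0,0,0]],
  [[0,0,-0.2],[0,0,0.15]],
  [[0,0,-0.2],[0,0,0.3]],
  [[0,0,-0.2],[0,0,0.45]],
], gripper=0.5)

```text
t: 12.22
ee_pos: [598.2, -376.2, 114.3]
orientation: [-2.68, -1.637, 0.001]
ft_force: [0.1, 0.8, -0.4]
width: 43.4
```

>>> move_arm([
  [[0,0,0],[0,0,0.15]],
  [[0,0,0],[0,0,0.3]],
  [[0,0,0],[0,0,0.45]],
  [[0,0,0],[0,0,0.54]],
  [[0,0,0],[0,0,0.54]],
])

```text
t: 12.85
ee_pos: [598.3, -376.2, 114.5]
orientation: [-3.028, -0.834, 0.001]
ft_force: [-0.4, -0.6, -0.7]
width: 44.2
```

```bash
python3 - <<'E'
from h import *
go([598,-375,84],0.53)
w=cam("wrist"); cv2.imwrite("pics/w4.png",w["pixels"][:,:,::-1])
w=cam("side"); 
x=w["pixels"][240:380,280:440,::-1]; x=cv2.convertScaleAbs(cv2.resize(x,None,fx=5,fy=4,interpolation=cv2.INTER_CUBIC),alpha=1.8); cv2.imwrite("pics/s4.png",x)
E
```

```text
t 12.85 pos [ 598.3 -376.2  114.5] yaw 0.537 q1 -0.58 q6 -1.12 shift [ 0.003 -0.008  0.203] turn [-0.001  0.     0.007]
```

View pics/w4.png

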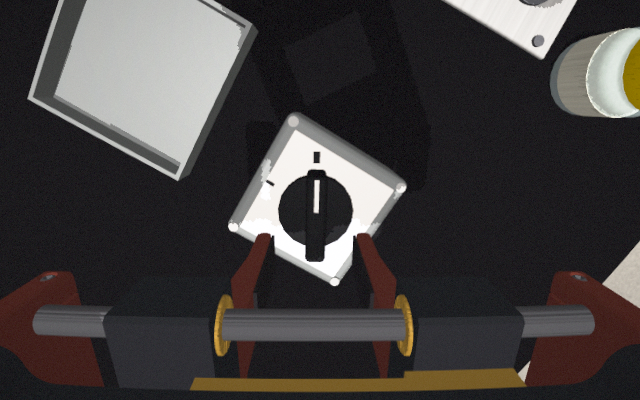

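View pics/s4.png

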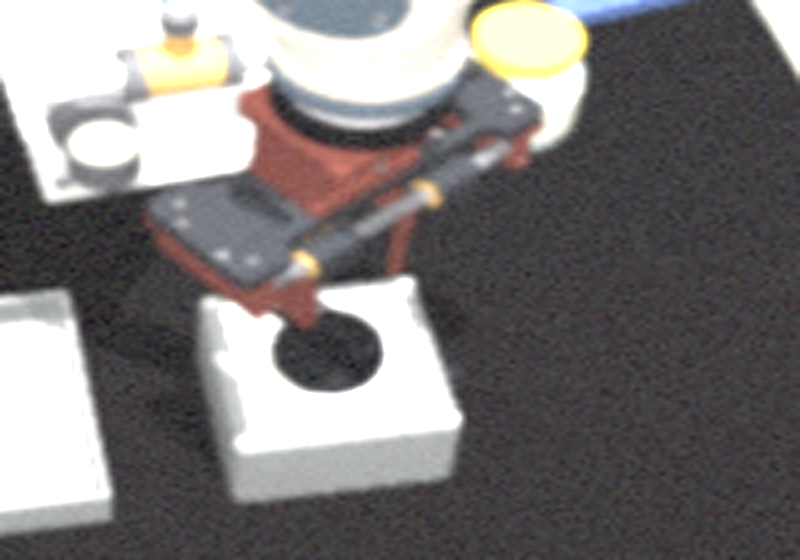

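```bash
python3 - <<'E'
from h import *
w=cam("side")
for r in(22,32):
 for z in (114,124,134,144,154):
  print(r,z,((proj(w,[[598.3-r*.86,-376.2-r*.51,z]])-[280,240])*[5,4]).round())
w=cam("wrist"); crop(w,316,250,160,120,5,"pics/w5.png")
E
```

```text
22 114 [[293. 333.]]
22 124 [[294. 323.]]
22 134 [[295. 313.]]
22 144 [[296. 303.]]
22 154 [[297. 293.]]
32 114 [[277. 342.]]
32 124 [[278. 333.]]
32 134 [[279. 323.]]
32 144 [[279. 313.]]
32 154 [[280. 303.]]
```

View pics/w5.png

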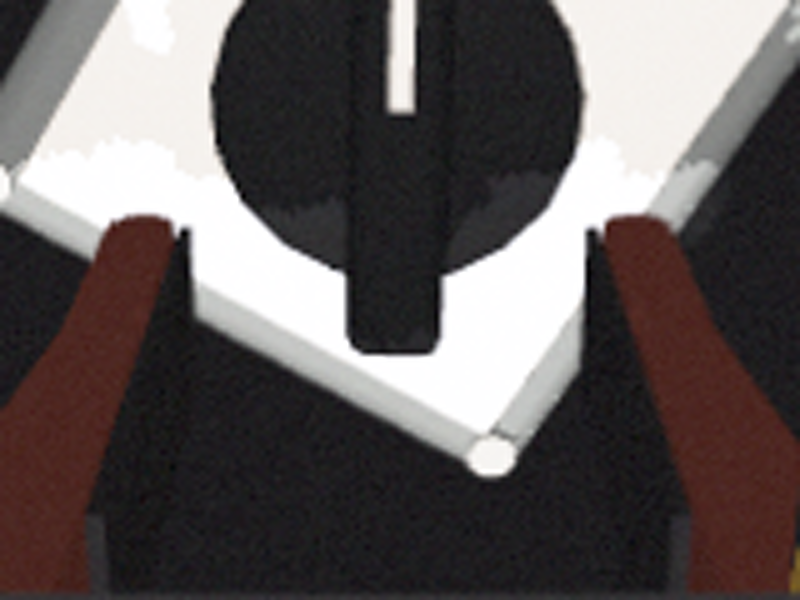

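>>> move_arm([
  [[0,0,0.1],[0,0,0]],
  [[0,0,0.2],[0,0,0]],
  [[0,0,0.24],[0,0,0]],
  [[0,0,0.27],[0,0,0]],
  [[0,0,0.3],[0,0,0]],
])

```text
t: 13.68
ee_pos: [598.8, -376.6, 70.2]
orientation: [3.029, 0.833, 0.0]
ft_force: [1.0, -0.8, 0.0]
width: 43.7
```

```bash
python3 - <<'E'
from h import *
go([598,-375,65],0.53)
w=cam("wrist"); crop(w,316,250,160,120,5,"pics/w6.png")
E
```

```text
t 13.68 pos [ 598.8 -376.6   70.2] yaw 0.537 q1 -0.58 q6 -1.11 shift [ 0.001 -0.012  0.035] turn [ 0.    -0.     0.006]
```

View pics/w6.png

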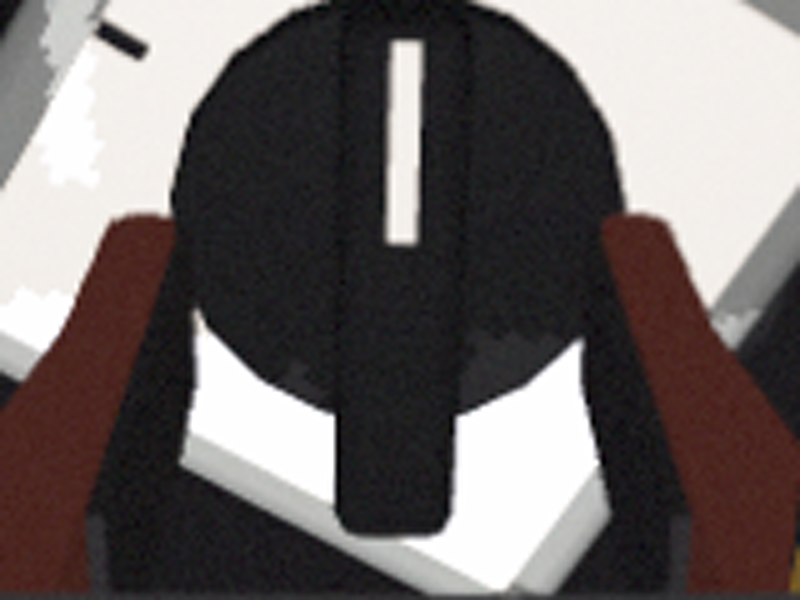

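>>> move_arm([
  [[0,-0.01,0.03],[0,0,0]],
  [[0,-0.01,0.06],[0,0,0]],
  [[0,-0.01,0.08],[0,0,0]],
  [[0,-0.01,0.09],[0,0,0]],
  [[0,-0.01,0.09],[0,0,0]],
], gripper=0.4)

```text
t: 14.35
ee_pos: [597.8, -375.1, 56.8]
orientation: [-3.029, -0.833, 0.0]
ft_force: [0.8, 0.3, -0.4]
width: 34.8
```

```bash
python3 - <<'E'
from h import *
go([598,-375,50],0.53)
w=cam("wrist"); crop(w,316,250,160,120,5,"pics/w7.png")
E
```

```text
t 14.35 pos [ 597.8 -375.1   56.8] yaw 0.537 q1 -0.58 q6 -1.11 shift [ 0.002 -0.     0.045] turn [-0.     0.     0.006]
```

View pics/w7.png

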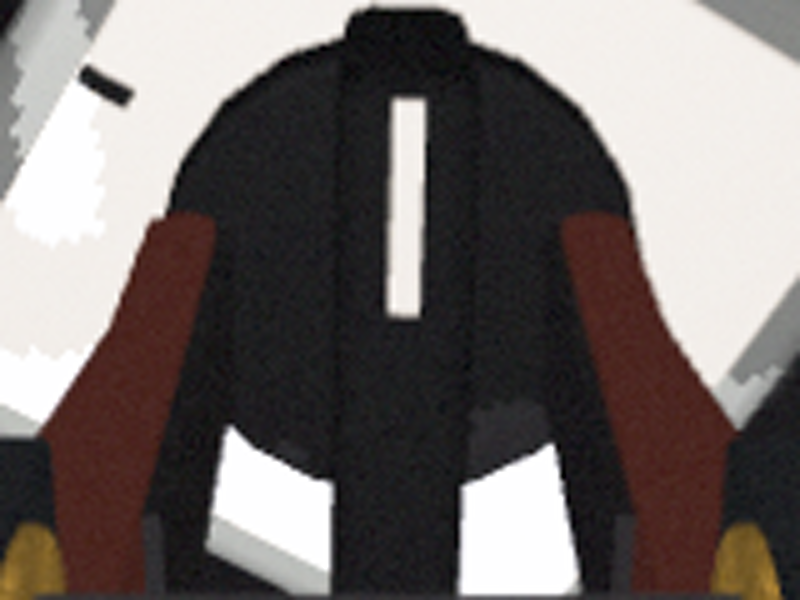

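>>> move_arm([
  [[0,0,0.02],[0,0,0]],
  [[0,0,0.04],[0,0,0]],
  [[0,0,0.04],[0,0,0]],
  [[0,0,0.04],[0,0,0]],
  [[0,0,0.04],[0,0,0]],
], gripper=0)

```text
t: 15.02
ee_pos: [599.0, -374.8, 51.1]
orientation: [3.029, 0.832, 0.003]
ft_force: [4.2, 3.0, 0.2]
width: 14.1
```

>>> move_arm([
  [[0,0,0],[0,0,0]],
  [[0,0,0],[0,0,-0.15]],
  [[0,0,0],[0,0,-0.3]],
  [[0,0,0],[0,0,-0.45]],
  [[0,0,0],[0,0,-0.6]],
])

```text
t: 15.65
ee_pos: [599.2, -374.7, 51.2]
orientation: [2.618, 1.734, 0.003]
ft_force: [5.6, 3.7, 0.2]
width: 13.4
```

>>> move_arm([
  [[0,0,0],[0,0,-0.1]],
  [[0,0,0],[0,0,-0.2]],
  [[0,0,0],[0,0,-0.3]],
  [[0,0,0],[0,0,-0.4]],
  [[0,0,0],[0,0,-0.4]],
])

```text
t: 16.27
ee_pos: [599.2, -374.6, 51.2]
orientation: [2.205, 2.235, 0.003]
ft_force: [4.5, 3.2, -0.0]
width: 14.0
```

>>> move_arm([
  [[0,0,0],[0,0,0]],
  [[0,0,0],[0,0,0]],
  [[0,0,0],[0,0,0]],
  [[0,0,0],[0,0,0]],
  [[0,0,0],[0,0,0]],
], gripper=0.6)

```text
t: 16.9
ee_pos: [597.9, -375.3, 51.1]
orientation: [2.207, 2.236, -0.0]
ft_force: [-0.2, -1.0, 4.8]
width: 52.5
```

```bash
python3 - <<'E'
from h import *
go([598,-375,200])
w=cam("wrist"); crop(w,316,250,240,180,3,"pics/w8.png")
E
```

```text
t 16.90 pos [ 597.9 -375.3   51.1] yaw 1.584 q1 -0.58 q6 -2.16 shift [ 0.002  0.001 -0.993] turn [0. 0. 0.]
```

View pics/w8.png

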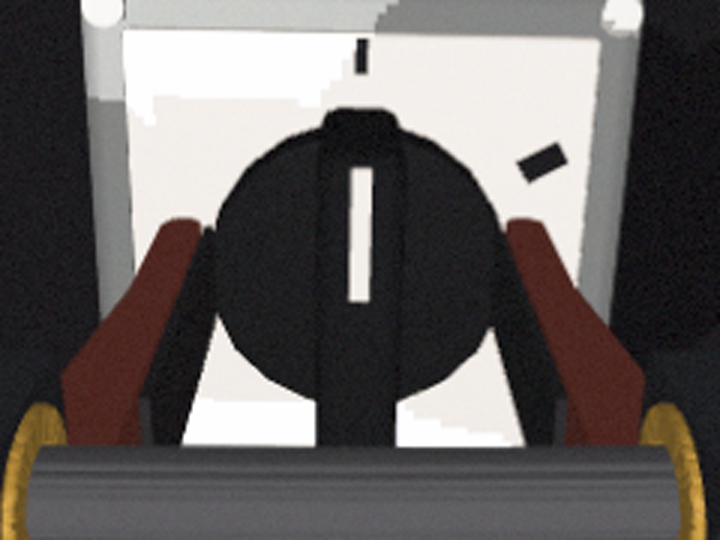

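>>> move_arm([
  [[0,0,-0.3],[0,0,0]],
  [[0,0,-0.6],[0,0,0]],
  [[0,0,-0.8],[0,0,0]],
  [[0.2,0,-1],[0,0,0]],
  [[0.4,0,-1],[0,0,0]],
], gripper=1)

```text
t: 17.58
ee_pos: [597.9, -315.2, 203.1]
orientation: [2.206, 2.233, 0.002]
ft_force: [0.8, 0.5, 0.5]
width: 87.8
```

>>> move_arm([
  [[0.2,0,-0.2],[0,0,0]],
  [[0.4,0,-0.4],[0,0,0]],
  [[0.6,0,-0.5],[0,0,0]],
  [[0.8,0,-0.6],[0,0,0]],
  [[1,0,-0.6],[0,0,0]],
])

```text
t: 18.2
ee_pos: [595.3, -164.2, 291.6]
orientation: [2.206, 2.235, 0.001]
ft_force: [0.7, 0.3, -0.7]
width: 87.7
```

>>> move_arm([
  [[0.2,0.1,0],[0,0,0]],
  [[0.4,0.1,0],[0,0,0]],
  [[0.6,0.2,0],[0,0,0]],
  [[0.8,0.2,0],[0,0,0]],
  [[1,0.28,0],[0,0,0]],
])

```text
t: 18.82
ee_pos: [634.3, -13.6, 290.1]
orientation: [-2.206, -2.235, 0.002]
ft_force: [0.2, 0.3, -0.0]
width: 87.7
```

```bash
python3 - <<'E'
from h import *
go([641,142,285])
w=cam("wrist"); cv2.imwrite("pics/w9.png",w["pixels"][:,:,::-1])
for n in("seat_b","tall_funnel"): print([(np.round(d["location"],1),d["p"]) for d in ctrl.pinpoint("wrist",n)])
E
```

```text
t 18.82 pos [634.3 -13.6 290.1] yaw 1.584 q1 -0.04 q6 -1.62 shift [1.037 0.058 0.034] turn [-0.002 -0.     0.   ]
[(array([ 670.2, -120.8,  117. ]), 0.89), (array([655.2,  12.3, 122.6]), 0.76), (array([ 598.2, -371.5,   93.4]), 0.66)]
[(array([642.1, 145.1, 116. ]), 0.76), (array([578.4, 312.9,  -0.9]), 0.17)]
```

View pics/w9.png

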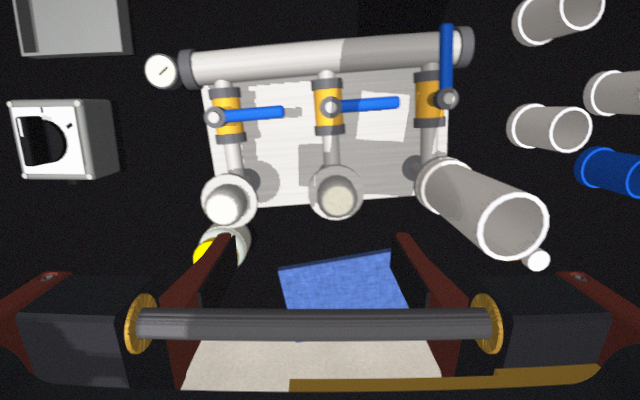

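>>> move_arm([
  [[0.2,0.02,0],[0,0,0]],
  [[0.5,0.03,0],[0,0,0]],
  [[0.8,0.05,0],[0,0,0]],
  [[1,0.05,0],[0,0,0]],
  [[1,0.05,0],[0,0,0]],
])

```text
t: 19.6
ee_pos: [640.2, 136.1, 290.3]
orientation: [-2.204, -2.238, 0.002]
ft_force: [0.6, -0.3, -0.6]
width: 88.0
```

```bash
python3 - <<'E'
from h import *
go([641,142,180])
w=cam("wrist"); cv2.imwrite("pics/w10.png",w["pixels"][:,:,::-1])
for n in("seat_b","tall_funnel"): print([(np.round(d["location"],1),d["p"]) for d in ctrl.pinpoint("wrist",n)])
E
```

```text
t 19.60 pos [640.2 136.1 290.3] yaw 1.586 q1 0.19 q6 -1.39 shift [0.04  0.006 0.735] turn [-0.001  0.    -0.   ]
[(array([ 669.3, -121.6,  116.5]), 0.77), (array([656.9,  11.4, 121.2]), 0.76), (array([645.1, 140.1, 120.5]), 0.64)]
[(array([641.2, 146.5, 117.5]), 0.89), (array([543.5, 130.1,   1.7]), 0.42)]
```

View pics/w10.png

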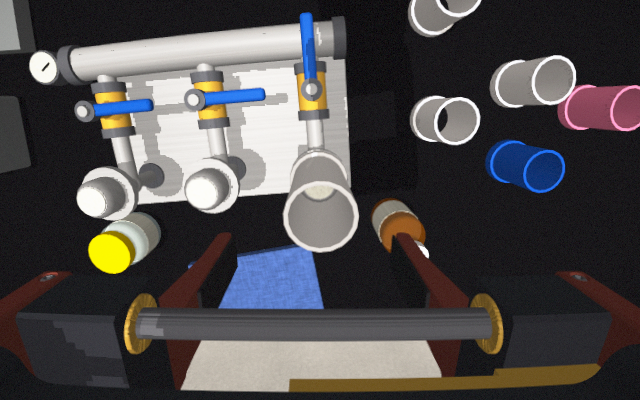

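```bash
python3 - <<'E'
from h import *
w=cam("wrist"); a=np.linspace(0,6.28,60)
x=w["pixels"][:,:,::-1].copy()
for (cx,cy,z,r,c) in((641.5,142.6,258,29,(0,0,255)),(653.7,13.2,148,18,(0,255,0)),(665.9,-116.2,148,18,(0,255,0)),(653.7,13.2,118,34,(255,0,255)),(665.9,-116.2,118,34,(255,0,255))):
  p=proj(w,np.c_[cx+r*np.cos(a),cy+r*np.sin(a),z+0*a]); cv2.polylines(x,[np.round(p*8).astype(int)],True,c,1,cv2.LINE_AA,3)
cv2.imwrite("pics/w11.png",cv2.resize(x[120:280,60:380],None,fx=2.5,fy=2.5,interpolation=cv2.INTER_CUBIC))
E
```

```text
(no output)
```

View pics/w11.png

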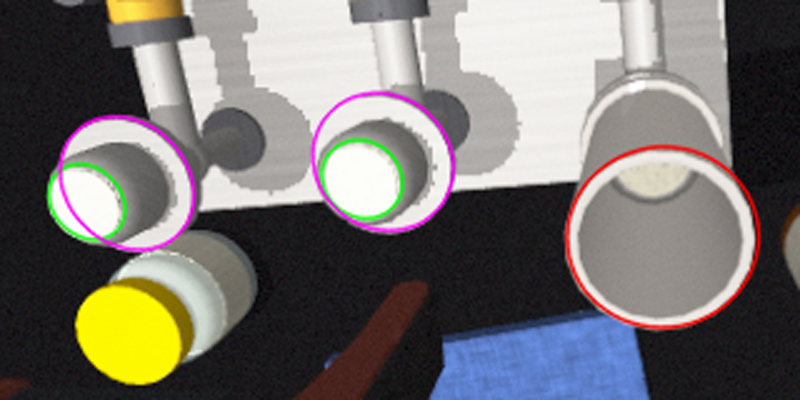

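>>> move_arm([
  [[0.04,0.01,0],[0,0,0]],
  [[0.04,0.01,0.2],[0,0,0]],
  [[0.04,0.01,0.4],[0,0,0]],
  [[0.04,0.01,0.6],[0,0,0]],
  [[0.04,0.01,0.75],[0,0,0]],
])

```text
t: 20.42
ee_pos: [641.9, 140.9, 177.0]
orientation: [-2.207, -2.235, 0.001]
ft_force: [0.1, -0.4, -0.4]
width: 87.4
```

>>> move_arm([
  [[0,0,0],[0,0,0]],
  [[0,0,0],[0,0,0]],
  [[0,0,0],[0,0,0]],
  [[0,0,0],[0,0,0]],
  [[0,0,0],[0,0,0]],
], gripper=0)

```text
t: 21.05
ee_pos: [642.9, 141.6, 179.6]
orientation: [2.206, 2.235, 0.003]
ft_force: [0.1, -0.1, 5.8]
width: 56.5
```

```bash
python3 - <<'E'
from h import *
go([641,142,180])
w=cam("wrist"); cv2.imwrite("pics/w12.png",w["pixels"][:,:,::-1])
w=cam("side"); crop(w,330,170,160,120,5,"pics/s12.png")
E
```

```text
t 21.05 pos [642.9 141.6 179.6] yaw 1.584 q1 0.20 q6 -1.39 shift [ 0.003 -0.013 -0.002] turn [ 0.002 -0.    -0.   ]
```

View pics/w12.png

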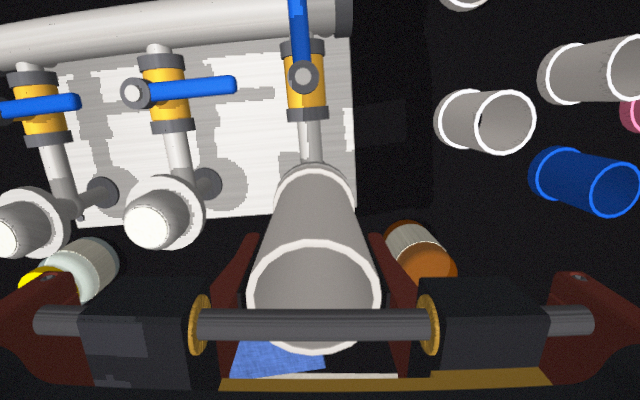

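View pics/s12.png

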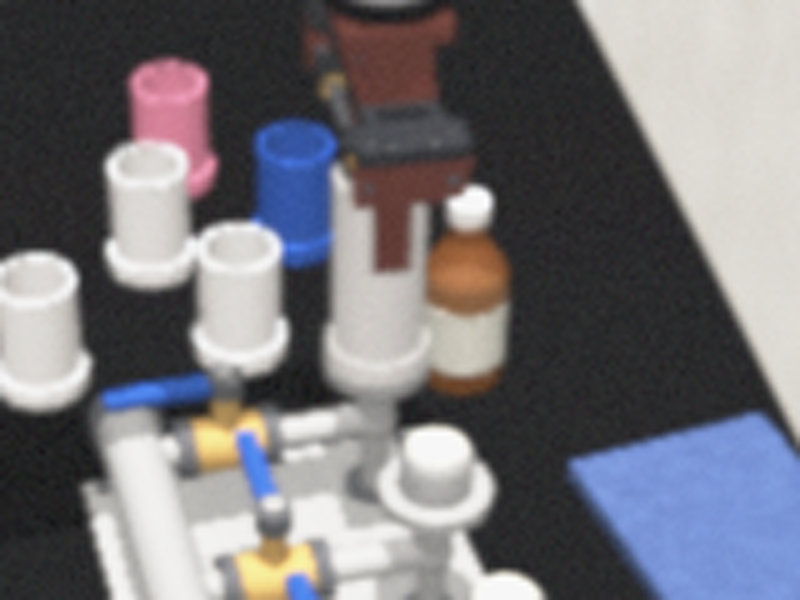

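>>> move_arm([
  [[0,0,-0.1],[0,0,0]],
  [[0,0,-0.2],[0,0,0]],
  [[0,0,-0.35],[0,0,0]],
  [[0,0,-0.5],[0,0,0]],
  [[0,0,-0.6],[0,0,0]],
])

```text
t: 21.78
ee_pos: [642.6, 141.6, 270.4]
orientation: [2.206, 2.235, 0.002]
ft_force: [-0.1, 0.2, -1.7]
width: 56.5
```

```bash
python3 - <<'E'
from h import *
go([406,-352.5,260])
w=cam("side"); crop(w,330,170,160,120,5,"pics/s13.png")
E
```

```text
t 21.77 pos [642.6 141.6 270.4] yaw 1.584 q1 0.20 q6 -1.39 shift [-3.273 -1.62   0.065] turn [ 0.002 -0.    -0.   ]
```

View pics/s13.png

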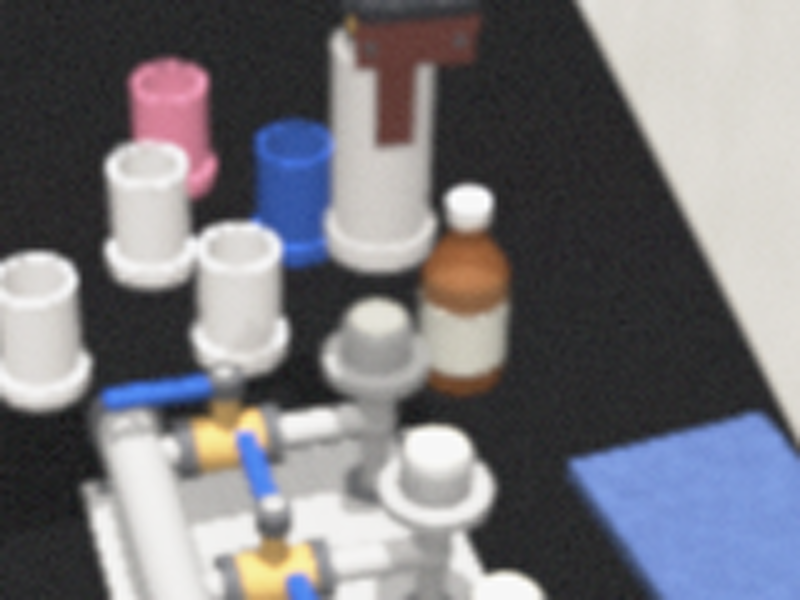

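>>> move_arm([
  [[-0.1,-0.05,0],[0,0,0]],
  [[-0.3,-0.15,0],[0,0,0]],
  [[-0.5,-0.25,0],[0,0,0]],
  [[-0.7,-0.35,0],[0,0,0]],
  [[-0.9,-0.45,0],[0,0,0]],
])

```text
t: 22.45
ee_pos: [574.4, 3.9, 267.1]
orientation: [-2.206, -2.234, 0.003]
ft_force: [-0.2, 0.3, -2.2]
width: 56.8
```

>>> move_arm([
  [[-0.2,-0.1,0],[0,0,0]],
  [[-0.4,-0.2,0],[0,0,0]],
  [[-0.6,-0.3,0],[0,0,0]],
  [[-0.8,-0.4,0],[0,0,0]],
  [[-1,-0.5,0],[0,0,0]],
])

```text
t: 23.08
ee_pos: [501.2, -146.6, 267.2]
orientation: [-2.206, -2.234, 0.002]
ft_force: [0.1, -0.1, -1.4]
width: 56.3
```

>>> move_arm([
  [[-0.2,-0.1,0],[0,0,0]],
  [[-0.4,-0.2,0],[0,0,0]],
  [[-0.6,-0.3,0],[0,0,0]],
  [[-0.8,-0.4,0],[0,0,0]],
  [[-0.9,-0.45,0],[0,0,0]],
])

```text
t: 23.7
ee_pos: [435.6, -282.3, 267.4]
orientation: [-2.208, -2.232, 0.001]
ft_force: [-0.4, 0.1, -2.6]
width: 56.5
```

```bash
python3 - <<'E'
from h import *
go([406,-352.5,160])
E
```

```text
t 23.70 pos [ 435.6 -282.3  267.4] yaw 1.582 q1 -0.60 q6 -2.18 shift [-0.467 -0.202  0.716] turn [-0.002 -0.001  0.   ]
```

>>> move_arm([
  [[-0.2,-0.1,0],[0,0,0]],
  [[-0.4,-0.2,0],[0,0,0]],
  [[-0.46,-0.2,0.2],[0,0,0]],
  [[-0.46,-0.2,0.45],[0,0,0]],
  [[-0.46,-0.2,0.7],[0,0,0]],
])

```text
t: 24.32
ee_pos: [407.9, -350.3, 161.9]
orientation: [-2.207, -2.235, -0.0]
ft_force: [0.5, -1.1, -1.5]
width: 56.8
```

>>> move_arm([
  [[0,0,0.2],[0,0,0]],
  [[0,0,0.35],[0,0,0]],
  [[0,0,0.45],[0,0,0]],
  [[0,0,0.5],[0,0,0]],
  [[0,0,0.5],[0,0,0]],
])

```text
t: 24.95
ee_pos: [408.5, -350.5, 88.3]
orientation: [-2.207, -2.236, 0.0]
ft_force: [-0.2, 0.0, -1.3]
width: 56.8
```

```bash
python3 - <<'E'
from h import *
go([406,-352.5,66])
w=cam("side"); crop(w,290,330,160,120,5,"pics/s14.png")
E
```

```text
t 24.95 pos [ 408.5 -350.5   88.3] yaw 1.584 q1 -0.73 q6 -2.32 shift [-0.013 -0.016  0.148] turn [-0. -0.  0.]
```

View pics/s14.png

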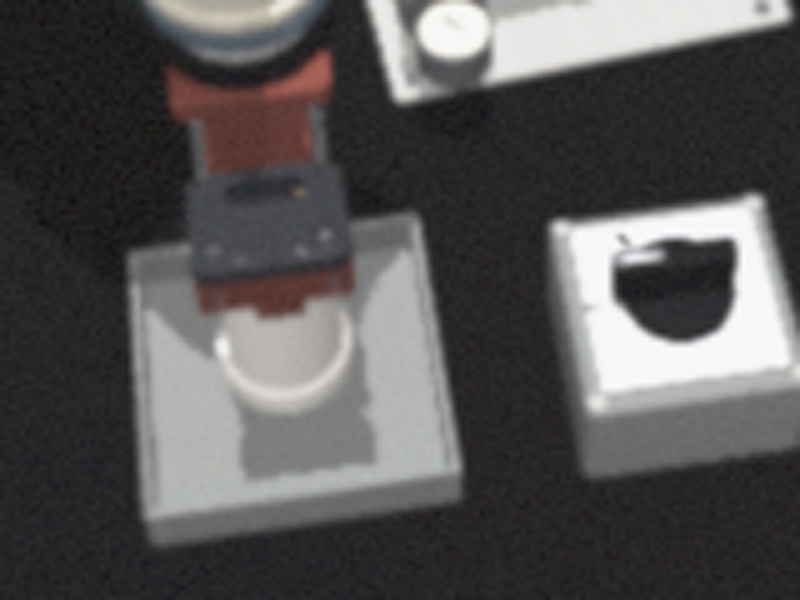

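>>> move_arm([
  [[0,0,0.06],[0,0,0]],
  [[0,0,0.1],[0,0,0]],
  [[0,0,0.12],[0,0,0]],
  [[0,0,0.14],[0,0,0]],
  [[0,0,0.14],[0,0,0]],
])

```text
t: 25.62
ee_pos: [408.4, -350.5, 67.2]
orientation: [-2.207, -2.235, 0.0]
ft_force: [-0.4, 0.5, -0.8]
width: 56.5
```

>>> move_arm([
  [[0,0,0.01],[0,0,0]],
  [[0,0,0.01],[0,0,0]],
  [[0,0,0.01],[0,0,0]],
  [[0,0,0.01],[0,0,0]],
  [[0,0,0.01],[0,0,0]],
])

```text
t: 26.25
ee_pos: [408.5, -350.6, 65.9]
orientation: [2.207, 2.236, -0.0]
ft_force: [0.2, -0.3, -1.1]
width: 56.5
```

Close to the floor; a little lower until contact shows.

>>> move_arm([
  [[0,0,0.005],[0,0,0]],
  [[0,0,0.01],[0,0,0]],
  [[0,0,0.015],[0,0,0]],
  [[0,0,0.02],[0,0,0]],
  [[0,0,0.02],[0,0,0]],
])

```text
t: 26.88
ee_pos: [408.7, -350.7, 65.6]
orientation: [2.207, 2.235, 0.0]
ft_force: [-7.2, 6.3, 29.0]
width: 56.5
```

Contact. Ease up a touch, release, and rise.

>>> move_arm([
  [[0,0,-0.015],[0,0,0]],
  [[0,0,-0.015],[0,0,0]],
  [[0,0,-0.015],[0,0,0]],
  [[0,0,-0.015],[0,0,0]],
  [[0,0,-0.015],[0,0,0]],
])

```text
t: 27.5
ee_pos: [408.8, -350.9, 65.6]
orientation: [2.207, 2.235, 0.0]
ft_force: [-1.7, 1.5, 8.5]
width: 56.8
```

>>> move_arm([
  [[0,0,0],[0,0,0]],
  [[0,0,0],[0,0,0]],
  [[0,0,0],[0,0,0]],
  [[0,0,0],[0,0,0]],
  [[0,0,-0.1],[0,0,0]],
], gripper=1)

```text
t: 28.12
ee_pos: [407.8, -350.0, 79.7]
orientation: [-2.205, -2.234, 0.0]
ft_force: [0.7, 0.7, 0.7]
width: 88.2
```

>>> move_arm([
  [[0,0,-0.2],[0,0,0]],
  [[0,0,-0.4],[0,0,0]],
  [[0,0,-0.6],[0,0,0]],
  [[0,0,-0.8],[0,0,0]],
  [[0,0,-1],[0,0,0]],
])

```text
t: 28.75
ee_pos: [408.5, -350.6, 232.3]
orientation: [2.206, 2.235, 0.0]
ft_force: [-0.1, 0.1, -0.4]
width: 87.5
```

```bash
python3 - <<'E'
from h import *
w=cam("side"); crop(w,290,330,160,120,5,"pics/s15.png")
pins("tall_funnel"); pins("funnel_1")
go([420,300,260],0.6)
E
```

```text
side tall_funnel [([406.7, -353.0, 1.7], 0.65)]
top tall_funnel [([409.5, -350.4, -1.8], 0.65)]
side funnel_1 [([575.9, 311.3, 1.1], 0.81), ([630.6, 434.2, 1.4], 0.77), ([549.3, 541.5, 0.3], 0.48)]
top funnel_1 [([576.0, 310.5, -2.0], 0.85), ([524.6, 426.8, -0.8], 0.74), ([429.9, 298.4, -3.1], 0.68), ([636.7, 445.2, -0.1], 0.59), ([550.0, 544.3, -3.3], 0.57)]
t 29.20 pos [ 408.  -350.2  229. ] yaw 1.584 q1 -0.73 q6 -2.32 shift [ 4.333  0.136 -0.201] turn [-0.002 -0.001  0.939]
```

View pics/s15.png

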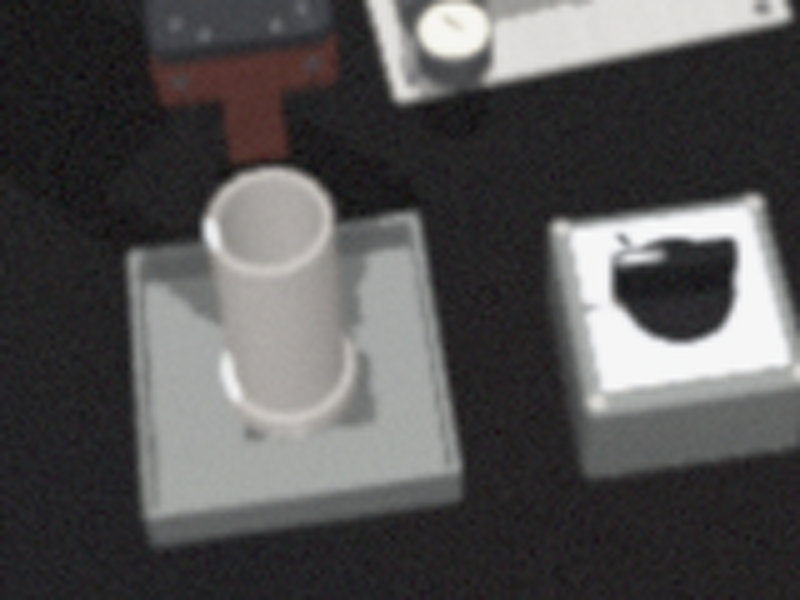

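>>> move_arm([
  [[0.1,0.01,-0.1],[0,0,0]],
  [[0.3,0.01,-0.2],[0,0,0]],
  [[0.6,0.02,-0.2],[0,0,0]],
  [[0.8,0.02,-0.2],[0,0,0]],
  [[1,0.03,-0.2],[0,0,0]],
])

```text
t: 29.82
ee_pos: [411.0, -198.8, 260.9]
orientation: [2.206, 2.236, 0.001]
ft_force: [0.1, -0.8, -0.4]
width: 87.8
```

>>> move_arm([
  [[0.2,0,0],[0,0,0]],
  [[0.4,0.01,0],[0,0,0]],
  [[0.6,0.02,0],[0,0,0]],
  [[0.8,0.02,0],[0,0,0]],
  [[1,0.03,0],[0,0,0]],
])

```text
t: 30.45
ee_pos: [413.3, -48.9, 260.8]
orientation: [2.207, 2.236, 0.001]
ft_force: [0.3, -0.1, -0.7]
width: 87.6
```

>>> move_arm([
  [[0.2,0,0],[0,0,0]],
  [[0.4,0.01,0],[0,0,0]],
  [[0.6,0.02,0],[0,0,0]],
  [[0.8,0.02,0],[0,0,0]],
  [[1,0.03,0],[0,0,0]],
])

```text
t: 31.08
ee_pos: [415.6, 101.1, 260.9]
orientation: [2.206, 2.236, 0.001]
ft_force: [0.4, 0.4, 1.0]
width: 87.7
```

>>> move_arm([
  [[0.2,0,0],[0,0,0]],
  [[0.4,0.01,0],[0,0,0]],
  [[0.6,0.02,0],[0,0,0]],
  [[0.8,0.02,0],[0,0,0]],
  [[1,0.03,0],[0,0,0]],
])

```text
t: 31.7
ee_pos: [418.0, 251.0, 260.9]
orientation: [-2.206, -2.236, -0.001]
ft_force: [0.6, 0.6, -0.3]
width: 87.8
```

```bash
cat >> h.py <<'E'
def ov(im,circs,fn,y0=0,y1=400,x0=0,x1=640,s=1):
    a=np.linspace(0,6.28,60); x=im["pixels"][:,:,::-1].copy()
    for (cx,cy,z,r) in circs:
        p=proj(im,np.c_[cx+r*np.cos(a),cy+r*np.sin(a),z+0*a]); cv2.polylines(x,[np.round(p*8).astype(int)],True,(0,0,255),1,cv2.LINE_AA,3)
    cv2.imwrite(fn,cv2.resize(x[y0:y1,x0:x1],None,fx=s,fy=s,interpolation=cv2.INTER_CUBIC))
def wp(n):
    print([(np.round(d["location"],1),round(float(d["p"]),2)) for d in ctrl.pinpoint("wrist",n)])
E
python3 - <<'E'
from h import *
go([428,297,120])
w=cam("wrist"); wp("funnel_1"); ov(w,[(428,297,90,29),(576,311,90,29),(523,426,90,29)],"pics/w16.png")
E
```

```text
t 31.70 pos [418.  251.  260.9] yaw 1.584 q1 0.52 q6 -1.07 shift [0.305 0.071 0.939] turn [ 0. -0. -0.]
[(array([578. , 313.1,  -1.8]), 0.91), (array([425.9, 297.8,  -1.1]), 0.81), (array([547. , 539.7,   4.6]), 0.73), (array([521.5, 428.2,  -6.2]), 0.71)]
```

View pics/w16.png

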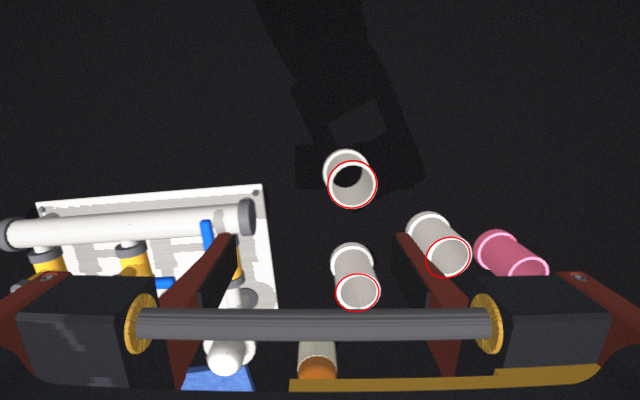

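>>> move_arm([
  [[0.1,0.03,0],[0,0,0]],
  [[0.2,0.06,0.1],[0,0,0]],
  [[0.3,0.06,0.3],[0,0,0]],
  [[0.3,0.06,0.6],[0,0,0]],
  [[0.3,0.06,0.8],[0,0,0]],
])

```text
t: 32.42
ee_pos: [426.3, 294.3, 137.3]
orientation: [-2.207, -2.235, 0.004]
ft_force: [0.1, 0.2, -0.2]
width: 87.8
```

```bash
python3 - <<'E'
from h import *
go([427.5,297,20])
w=cam("wrist"); wp("funnel_1"); ov(w,[(427.5,297,90,29)],"pics/w17.png")
E
```

```text
t 32.42 pos [426.3 294.3 137.3] yaw 1.583 q1 0.58 q6 -1.00 shift [0.019 0.01  0.782] turn [-0.002  0.001 -0.   ]
[(array([552.8, 544.2,   3.1]), 0.97), (array([634.6, 433.2,   2.5]), 0.95), (array([520.4, 429.5,  -4.2]), 0.81), (array([424. , 296.2,   0.8]), 0.75), (array([5.787e+02, 3.154e+02, 3.000e-01]), 0.75)]
```

View pics/w17.png

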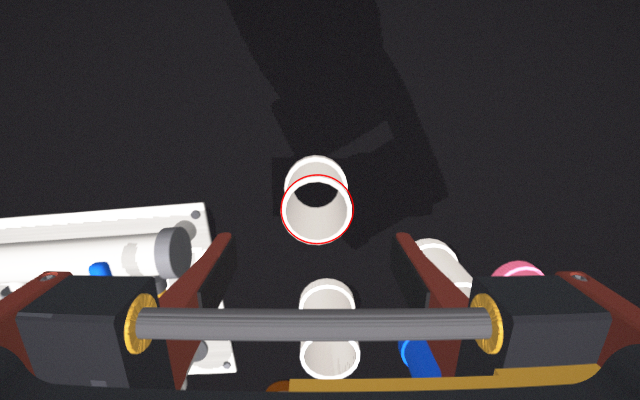

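>>> move_arm([
  [[0.01,0.01,0.2],[0,0,0]],
  [[0.01,0.01,0.4],[0,0,0]],
  [[0.01,0.01,0.6],[0,0,0]],
  [[0.01,0.01,0.78],[0,0,0]],
  [[0.01,0.01,0.78],[0,0,0]],
])

```text
t: 33.15
ee_pos: [428.1, 295.7, 22.3]
orientation: [-2.207, -2.235, 0.004]
ft_force: [0.5, -0.7, -0.0]
width: 87.8
```

>>> move_arm([
  [[0,0,0],[0,0,0]],
  [[0,0,0],[0,0,0]],
  [[0,0,0],[0,0,0]],
  [[0,0,0],[0,0,0]],
  [[0,0,0],[0,0,0]],
], gripper=0)

```text
t: 33.78
ee_pos: [429.2, 296.6, 24.0]
orientation: [2.207, 2.236, 0.002]
ft_force: [-1.8, -1.2, 6.5]
width: 58.6
```

```bash
python3 - <<'E'
from h import *
go([653.7,13.2,260])
w=cam("wrist"); cv2.imwrite("pics/w18.png",w["pixels"][:,:,::-1])
E
```

```text
t 33.77 pos [429.2 296.6  24. ] yaw 1.584 q1 0.58 q6 -1.00 shift [-1.907  1.474 -1.573] turn [ 0.001 -0.001 -0.   ]
```

View pics/w18.png

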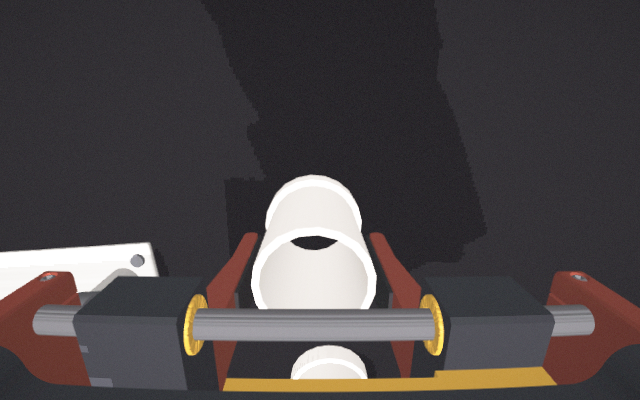

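>>> move_arm([
  [[0,0,-0.2],[0,0,0]],
  [[0,0,-0.5],[0,0,0]],
  [[0,0,-0.8],[0,0,0]],
  [[-0.1,0.05,-1],[0,0,0]],
  [[-0.3,0.15,-1],[0,0,0]],
])

```text
t: 34.45
ee_pos: [453.1, 252.5, 175.9]
orientation: [2.204, 2.237, 0.008]
ft_force: [0.0, 0.3, -1.4]
width: 58.6
```

>>> move_arm([
  [[-0.2,0.1,-0.2],[0,0,0]],
  [[-0.4,0.2,-0.4],[0,0,0]],
  [[-0.6,0.3,-0.5],[0,0,0]],
  [[-0.8,0.4,-0.5],[0,0,0]],
  [[-1,0.55,-0.5],[0,0,0]],
])

```text
t: 35.08
ee_pos: [536.0, 101.5, 248.4]
orientation: [-2.207, -2.236, 0.0]
ft_force: [-0.5, 1.1, -1.2]
width: 58.8
```

>>> move_arm([
  [[-0.2,0.1,0],[0,0,0]],
  [[-0.4,0.2,0],[0,0,0]],
  [[-0.6,0.3,0],[0,0,0]],
  [[-0.8,0.4,0],[0,0,0]],
  [[-1,0.55,0],[0,0,0]],
])

```text
t: 35.7
ee_pos: [620.3, -47.3, 247.9]
orientation: [-2.206, -2.235, 0.001]
ft_force: [-0.4, 0.4, -1.1]
width: 58.4
```

```bash
python3 - <<'E'
from h import *
go([665.9,-116.2,210])
E
```

```text
t 35.70 pos [620.3 -47.3 247.9] yaw 1.584 q1 -0.10 q6 -1.68 shift [-0.463  0.298  0.252] turn [-0.001 -0.     0.   ]
```

>>> move_arm([
  [[-0.2,0.1,0],[0,0,0]],
  [[-0.4,0.2,0],[0,0,0]],
  [[-0.46,0.3,0.1],[0,0,0]],
  [[-0.46,0.3,0.2],[0,0,0]],
  [[-0.46,0.3,0.2],[0,0,0]],
])

```text
t: 36.33
ee_pos: [664.5, -114.0, 215.9]
orientation: [-2.204, -2.233, 0.004]
ft_force: [0.5, 0.2, -2.1]
width: 58.4
```

```bash
python3 - <<'E'
from h import *
go([665.9,-116.2,180])
o=ctrl.get_obs();p=o["ee_pos"]; b=p[2]-24
w=cam("wrist"); wp("seat_a"); ov(w,[(p[0],p[1],b+90,29),(p[0],p[1],b,33),(653.7,13.2,148,18),(653.7,13.2,118,34),(665.9,-116.2,118,34)],"pics/w19.png")
s=cam("side"); ov(s,[(p[0],p[1],b+90,29),(p[0],p[1],b,33),(653.7,13.2,148,18),(665.9,-116.2,118,34),(665.9,-116.2,148,18)],"pics/s19.png",170,310,280,440,5)
s=cam("top"); ov(s,[(p[0],p[1],b+90,29),(653.7,13.2,148,18),(653.7,13.2,118,34),(665.9,-116.2,118,34),(641.5,142.6,148,18),(641.5,142.6,118,34)],"pics/t19.png",130,270,280,440,5)
E
```

```text
t 36.33 pos [ 664.5 -114.   215.9] yaw 1.584 q1 -0.19 q6 -1.77 shift [-0.015  0.01   0.239] turn [-0.004 -0.001  0.   ]
[(array([653.6,  12. , 123.1]), 0.93), (array([641. , 135.1, 114. ]), 0.76), (array([ 662.3, -114.2,  190. ]), 0.74)]
```

View pics/w19.png

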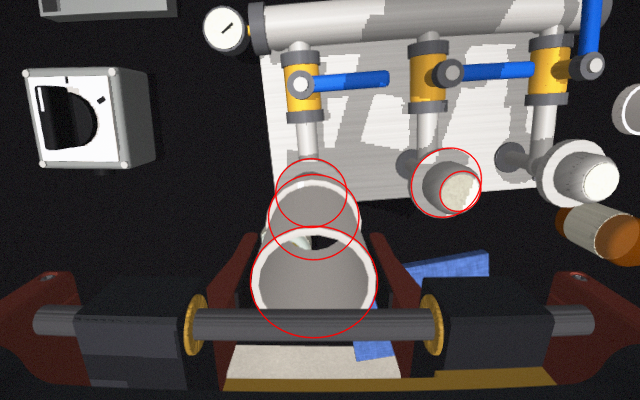

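View pics/s19.png

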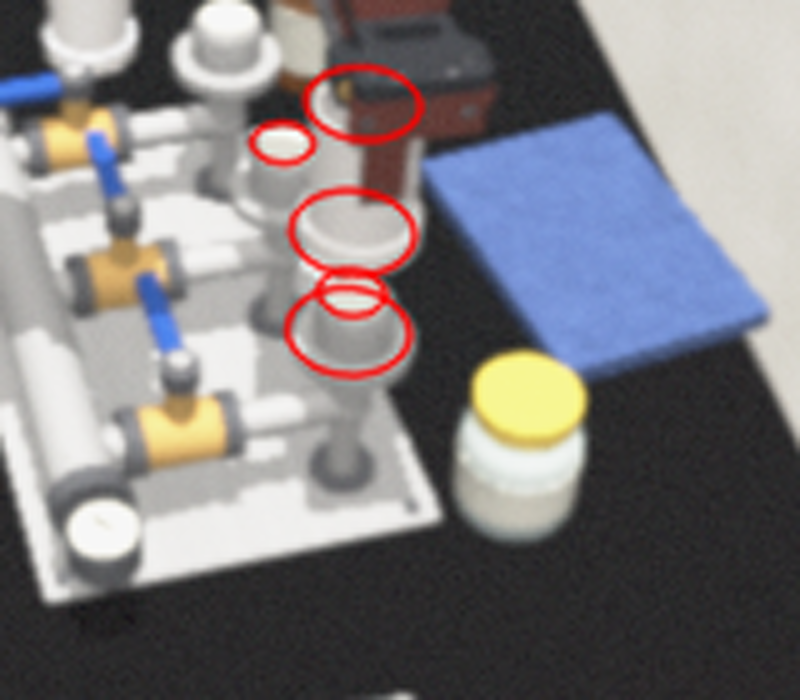

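View pics/t19.png

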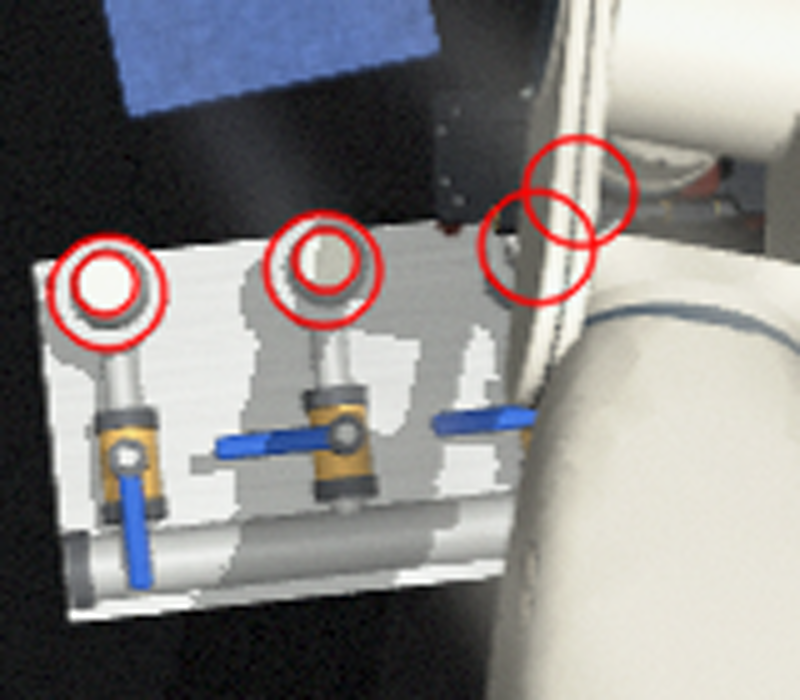

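>>> move_arm([
  [[-0.015,0.01,0.05],[0,0,0]],
  [[-0.015,0.01,0.12],[0,0,0]],
  [[-0.015,0.01,0.2],[0,0,0]],
  [[-0.015,0.01,0.25],[0,0,0]],
  [[-0.015,0.01,0.25],[0,0,0]],
])

```text
t: 37.15
ee_pos: [667.4, -116.9, 179.5]
orientation: [-2.206, -2.235, 0.002]
ft_force: [-0.7, -0.4, -1.0]
width: 58.6
```

```bash
python3 - <<'E'
from h import *
go([665.9,-116.2,142])
s=cam("side"); crop(s,355,225,120,90,6,"pics/s20.png")
E
```

```text
t 37.15 pos [ 667.4 -116.9  179.5] yaw 1.584 q1 -0.19 q6 -1.77 shift [ 0.004 -0.01   0.25 ] turn [-0.002 -0.     0.   ]
```

View pics/s20.png

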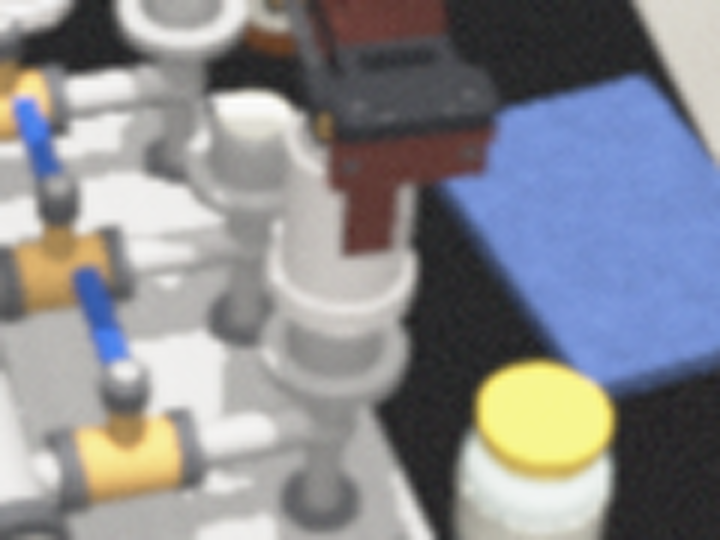

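>>> move_arm([
  [[0,-0.01,0.03],[0,0,0]],
  [[0,-0.01,0.06],[0,0,0]],
  [[0,-0.01,0.09],[0,0,0]],
  [[0,-0.01,0.12],[0,0,0]],
  [[0,-0.01,0.12],[0,0,0]],
])

```text
t: 37.83
ee_pos: [666.2, -116.9, 162.1]
orientation: [-2.206, -2.235, 0.001]
ft_force: [0.2, -0.4, -1.3]
width: 58.3
```

```bash
python3 - <<'E'
from h import *
go([665.9,-116.2,142])
print(ctrl.get_obs()["moment"])
E
```

```text
t 37.83 pos [ 666.2 -116.9  162.1] yaw 1.584 q1 -0.19 q6 -1.78 shift [ 0.005 -0.002  0.134] turn [-0.001 -0.     0.   ]
[ 0.06080823 -0.01650738 -0.00381932]
```

>>> move_arm([
  [[0,0,0.04],[0,0,0]],
  [[0,0,0.08],[0,0,0]],
  [[0,0,0.11],[0,0,0]],
  [[0,0,0.13],[0,0,0]],
  [[0,0,0.14],[0,0,0]],
])

```text
t: 38.45
ee_pos: [666.4, -117.0, 142.1]
orientation: [-2.207, -2.236, 0.0]
ft_force: [-4.5, 0.1, 9.0]
width: 58.6
```

>>> move_arm([
  [[0,0,0.01],[0,0,0]],
  [[0,0,0.01],[0,0,0]],
  [[0,0,0],[0,0,0]],
  [[0,0,0],[0,0,0]],
  [[0,0,0],[0,0,0]],
])

```text
t: 39.08
ee_pos: [666.9, -117.1, 142.1]
orientation: [2.207, 2.235, 0.001]
ft_force: [-0.8, 0.4, 3.6]
width: 58.5
```

>>> move_arm([
  [[0,0,0],[0,0,0]],
  [[0,0,0],[0,0,0]],
  [[0,0,0],[0,0,0]],
  [[0,0,0],[0,0,0]],
  [[0,0,0],[0,0,0]],
], gripper=1)

```text
t: 39.7
ee_pos: [666.5, -117.0, 141.6]
orientation: [-2.207, -2.236, 0.0]
ft_force: [0.3, 0.5, 0.1]
width: 88.1
```

>>> move_arm([
  [[0,0,-0.1],[0,0,0]],
  [[0,0,-0.3],[0,0,0]],
  [[0,0,-0.5],[0,0,0]],
  [[0,0,-0.7],[0,0,0]],
  [[0,0,-0.8],[0,0,0]],
])

```text
t: 40.33
ee_pos: [667.5, -117.2, 264.7]
orientation: [2.205, 2.234, 0.003]
ft_force: [-0.8, -0.5, 0.2]
width: 87.6
```

```bash
python3 - <<'E'
from h import *
s=cam("side"); ov(s,[(665.9,-116.2,208,29),(665.9,-116.2,118,33)],"pics/s21.png",170,310,280,440,5)
pins("funnel_1")
w=cam("wrist"); wp("funnel_1")
go([576,312,200])
E
```

```text
side funnel_1 [([631.7, 433.4, 2.4], 0.91), ([521.4, 425.0, 0.0], 0.82), ([577.0, 313.7, 1.8], 0.59), ([550.3, 538.6, -1.9], 0.59), ([661.9, -119.2, 119.2], 0.57)]
top funnel_1 [([635.2, 443.1, -0.5], 0.73), ([522.6, 423.6, -2.0], 0.7), ([545.4, 544.7, -0.4], 0.58)]
[(array([ 663.6, -114.2,  115.8]), 0.81), (array([579.5, 311.9,  -1.2]), 0.77)]
t 40.67 pos [ 665.8 -116.9  260.1] yaw 1.584 q1 -0.19 q6 -1.78 shift [ 2.866 -0.56   0.403] turn [-0.002 -0.     0.   ]
```

View pics/s21.png

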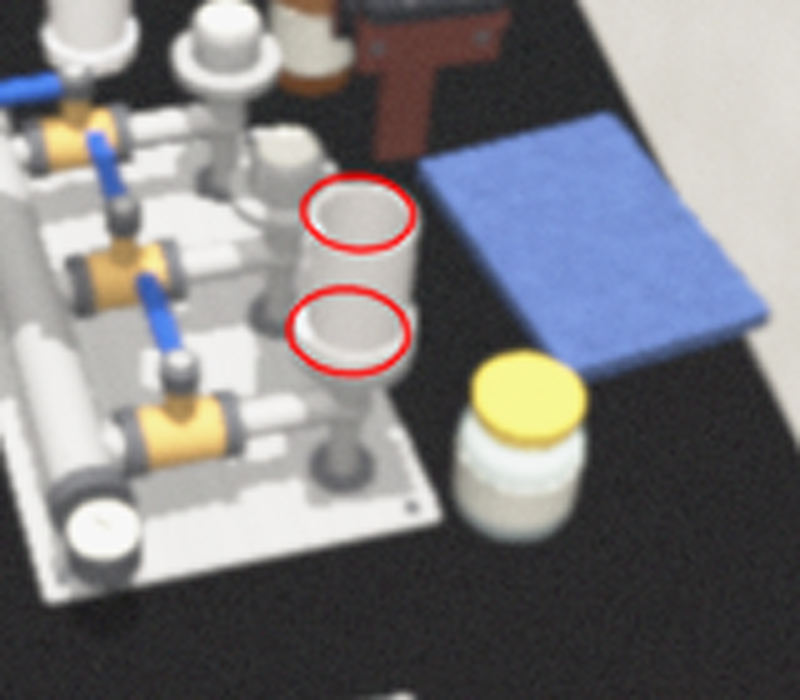

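>>> move_arm([
  [[0.1,0,0],[0,0,0]],
  [[0.3,-0.05,0],[0,0,0]],
  [[0.5,-0.1,0],[0,0,0]],
  [[0.75,-0.15,0],[0,0,0]],
  [[0.95,-0.18,0],[0,0,0]],
])

```text
t: 41.3
ee_pos: [636.9, 27.4, 261.2]
orientation: [-2.206, -2.236, 0.001]
ft_force: [0.5, -0.1, -0.0]
width: 87.7
```

>>> move_arm([
  [[0.2,-0.04,0],[0,0,0]],
  [[0.4,-0.08,0],[0,0,0]],
  [[0.6,-0.12,0],[0,0,0]],
  [[0.8,-0.16,0],[0,0,0]],
  [[1,-0.2,0],[0,0,0]],
])

```text
t: 41.92
ee_pos: [604.8, 176.6, 261.1]
orientation: [-2.206, -2.236, 0.001]
ft_force: [0.9, 0.2, 0.2]
width: 87.8
```

>>> move_arm([
  [[0.2,-0.04,0],[0,0,0]],
  [[0.4,-0.08,0.1],[0,0,0]],
  [[0.6,-0.12,0.2],[0,0,0]],
  [[0.8,-0.16,0.3],[0,0,0]],
  [[0.9,-0.2,0.4],[0,0,0]],
])

```text
t: 42.55
ee_pos: [572.9, 311.2, 200.6]
orientation: [-2.205, -2.237, 0.001]
ft_force: [0.3, 0.0, -0.0]
width: 87.7
```

```bash
python3 - <<'E'
from h import *
go([577.5,312.5,22])
w=cam("wrist"); wp("funnel_1"); ov(w,[(577.5,312.5,90,29),(522,425,90,29)],"pics/w22.png")
E
```

```text
t 42.55 pos [572.9 311.2 200.6] yaw 1.585 q1 0.48 q6 -1.11 shift [0.008 0.031 1.191] turn [-0.001  0.    -0.   ]
[(array([577.4, 314.2,  -2.7]), 0.78), (array([551.4, 539.8,   2.5]), 0.76), (array([524.3, 427.9,  -3.5]), 0.7), (array([636.8, 434.2,   1.2]), 0.56)]
```

View pics/w22.png

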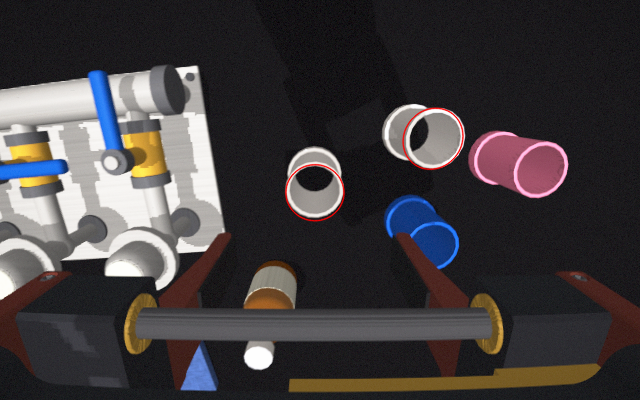

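>>> move_arm([
  [[0.01,0.03,0.1],[0,0,0]],
  [[0.01,0.03,0.35],[0,0,0]],
  [[0.01,0.03,0.6],[0,0,0]],
  [[0.01,0.03,0.85],[0,0,0]],
  [[0.01,0.03,1],[0,0,0]],
])

```text
t: 43.28
ee_pos: [578.4, 309.2, 49.4]
orientation: [-2.208, -2.234, 0.003]
ft_force: [-0.0, -0.4, -0.3]
width: 87.4
```

>>> move_arm([
  [[0,0,0.1],[0,0,0]],
  [[0,0,0.18],[0,0,0]],
  [[0,0,0.18],[0,0,0]],
  [[0,0,0.18],[0,0,0]],
  [[0,0,0.18],[0,0,0]],
])

```text
t: 43.9
ee_pos: [579.1, 311.2, 25.6]
orientation: [2.207, 2.236, 0.002]
ft_force: [0.8, -0.4, 0.5]
width: 87.9
```

>>> move_arm([
  [[0,0,0],[0,0,0]],
  [[0,0,0],[0,0,0]],
  [[0,0,0],[0,0,0]],
  [[0,0,0],[0,0,0]],
  [[0,0,0],[0,0,0]],
], gripper=0)

```text
t: 44.52
ee_pos: [578.5, 311.0, 24.7]
orientation: [-2.207, -2.236, -0.0]
ft_force: [0.8, 1.1, 0.3]
width: 58.6
```

```bash
python3 - <<'E'
from h import *
go([653.7,13.2,250])
w=cam("wrist"); p=ctrl.get_obs()["ee_pos"]; ov(w,[(p[0],p[1],90,29)],"pics/w23.png")
E
```

```text
t 44.52 pos [578.5 311.   24.7] yaw 1.584 q1 0.48 q6 -1.11 shift [-1.991  0.476 -1.502] turn [ 0. -0. -0.]
```

View pics/w23.png

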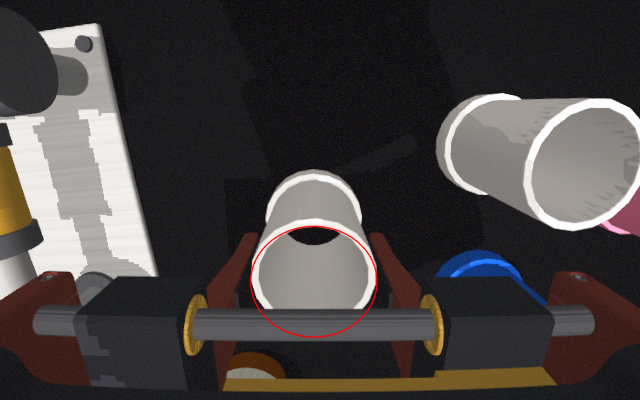

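>>> move_arm([
  [[0,0,-0.2],[0,0,0]],
  [[0,0,-0.5],[0,0,0]],
  [[0,0,-0.8],[0,0,0]],
  [[-0.05,0,-1],[0,0,0]],
  [[-0.2,0.05,-1],[0,0,0]],
])

```text
t: 45.2
ee_pos: [587.6, 281.6, 176.9]
orientation: [2.204, 2.237, 0.007]
ft_force: [0.4, -0.8, -2.0]
width: 58.8
```

>>> move_arm([
  [[-0.2,0.05,-0.2],[0,0,0]],
  [[-0.4,0.1,-0.4],[0,0,0]],
  [[-0.6,0.15,-0.5],[0,0,0]],
  [[-0.8,0.2,-0.5],[0,0,0]],
  [[-1,0.25,-0.5],[0,0,0]],
])

```text
t: 45.82
ee_pos: [625.2, 128.9, 247.2]
orientation: [-2.207, -2.234, 0.004]
ft_force: [0.9, 1.3, -1.4]
width: 58.5
```

```bash
python3 - <<'E'
from h import *
go([656.7,13,200])
E
```

```text
t 45.83 pos [625.2 128.9 247.2] yaw 1.583 q1 0.18 q6 -1.40 shift [-0.775  0.202  0.315] turn [-0.003  0.001 -0.   ]
```

>>> move_arm([
  [[-0.2,0.05,0],[0,0,0]],
  [[-0.4,0.1,0],[0,0,0]],
  [[-0.6,0.15,0.05],[0,0,0]],
  [[-0.77,0.2,0.2],[0,0,0]],
  [[-0.77,0.2,0.3],[0,0,0]],
])

```text
t: 46.45
ee_pos: [656.0, 13.5, 201.1]
orientation: [-2.209, -2.23, 0.005]
ft_force: [0.1, 0.1, -2.1]
width: 58.6
```

```bash
python3 - <<'E'
from h import *
go([656.7,13,175])
p=ctrl.get_obs()["ee_pos"]; b=p[2]-24.7
w=cam("wrist");ov(w,[(p[0]-3,p[1],b+90,29),(653.7,13.2,118,34),(641.5,142.6,118,34),(641.5,142.6,148,18)],"pics/w24.png")
s=cam("side"); ov(s,[(p[0]-3,p[1],b+90,29),(p[0]-3,p[1],b,33),(653.7,13.2,118,34)],"pics/s24.png",130,270,270,430,5)
E
```

```text
t 46.45 pos [656.   13.5 201.1] yaw 1.581 q1 0.00 q6 -1.58 shift [-0.003  0.005  0.174] turn [-0.004  0.    -0.   ]
```

View pics/w24.png

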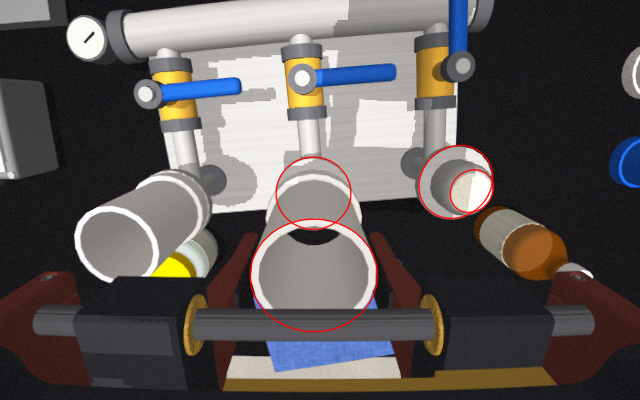

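View pics/s24.png

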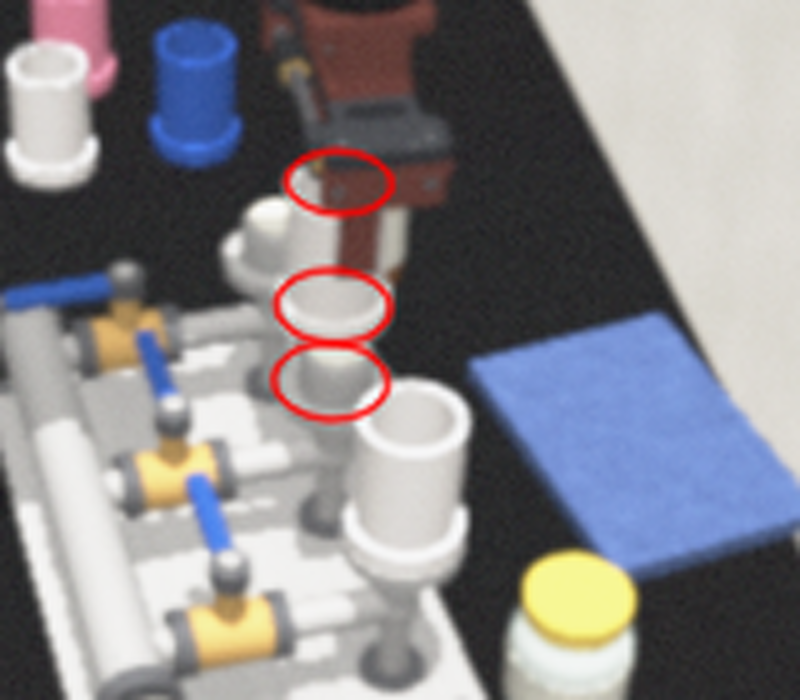

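Well aligned. Lower onto head b.

>>> move_arm([
  [[0,0,0.06],[0,0,0]],
  [[0,0,0.12],[0,0,0]],
  [[0,0,0.18],[0,0,0]],
  [[0,0,0.23],[0,0,0]],
  [[0,0,0.23],[0,0,0]],
])

```text
t: 47.18
ee_pos: [656.9, 16.5, 169.4]
orientation: [-2.206, -2.235, 0.001]
ft_force: [-0.1, 0.3, -0.9]
width: 58.4
```

```bash
python3 - <<'E'
from h import *
go([656.7,13,142.7])
print(ctrl.get_obs()["ft_force"])
E
```

```text
t 47.17 pos [656.9  16.5 169.4] yaw 1.584 q1 0.01 q6 -1.58 shift [-0.023 -0.001  0.178] turn [-0.001  0.    -0.   ]
[-0.10699043  0.30289006 -0.91475508]
```

>>> move_arm([
  [[-0.02,0,0],[0,0,0]],
  [[-0.02,0,0.04],[0,0,0]],
  [[-0.02,0,0.08],[0,0,0]],
  [[-0.02,0,0.12],[0,0,0]],
  [[-0.02,0,0.15],[0,0,0]],
])

```text
t: 47.8
ee_pos: [657.1, 13.4, 147.0]
orientation: [-2.207, -2.236, 0.001]
ft_force: [-0.6, 0.4, -1.4]
width: 58.3
```

>>> move_arm([
  [[0,0,0.01],[0,0,0]],
  [[0,0,0.02],[0,0,0]],
  [[0,0,0.03],[0,0,0]],
  [[0,0,0.03],[0,0,0]],
  [[0,0,0.03],[0,0,0]],
])

```text
t: 48.42
ee_pos: [657.4, 13.4, 143.2]
orientation: [2.207, 2.236, 0.0]
ft_force: [-0.9, 0.1, -1.7]
width: 58.9
```

>>> move_arm([
  [[0,0,0.01],[0,0,0]],
  [[0,0,0.015],[0,0,0]],
  [[0,0,0.015],[0,0,0]],
  [[0,0,0.015],[0,0,0]],
  [[0,0,0.015],[0,0,0]],
])

```text
t: 49.05
ee_pos: [657.7, 13.4, 142.7]
orientation: [2.206, 2.235, 0.001]
ft_force: [-3.7, -0.2, 9.8]
width: 59.0
```

Seated. Release and rise.

>>> move_arm([
  [[0,0,0],[0,0,0]],
  [[0,0,0],[0,0,0]],
  [[0,0,0],[0,0,0]],
  [[0,0,0],[0,0,0]],
  [[0,0,-0.05],[0,0,0]],
], gripper=1)

```text
t: 49.68
ee_pos: [656.8, 13.4, 147.9]
orientation: [-2.206, -2.235, 0.002]
ft_force: [-0.5, -0.1, -0.4]
width: 87.9
```

>>> move_arm([
  [[0,0,-0.2],[0,0,0]],
  [[0,0,-0.4],[0,0,0]],
  [[0,0,-0.6],[0,0,0]],
  [[0,0,-0.8],[0,0,0]],
  [[0.1,-0.05,-0.8],[0,0,0]],
])

```text
t: 50.3
ee_pos: [651.3, 28.1, 271.5]
orientation: [2.206, 2.231, 0.006]
ft_force: [-0.4, 0.2, -0.8]
width: 87.8
```

```bash
python3 - <<'E'
from h import *
s=cam("side"); ov(s,[],"pics/s25.png",130,270,270,430,5)
pins("funnel_1")
go([522.5,425.5,200])
E
```

```text
side funnel_1 [([663.5, -120.1, 119.2], 0.96), ([633.4, 434.6, -0.3], 0.95), ([548.6, 539.8, -1.4], 0.75), ([654.7, 11.5, 118.2], 0.7), ([520.5, 425.8, 1.5], 0.62), ([765.2, -148.1, -0.8], 0.49)]
top funnel_1 [([551.4, 540.1, -0.7], 0.93), ([525.0, 427.2, -4.6], 0.86), ([635.7, 442.8, -1.0], 0.84), ([665.4, -116.2, 115.5], 0.62), ([656.7, 15.8, 116.6], 0.45)]
t 50.55 pos [648.8  28.6 267. ] yaw 1.584 q1 0.03 q6 -1.56 shift [ 2.658 -0.805  0.448] turn [-0.002  0.    -0.   ]
```

View pics/s25.png

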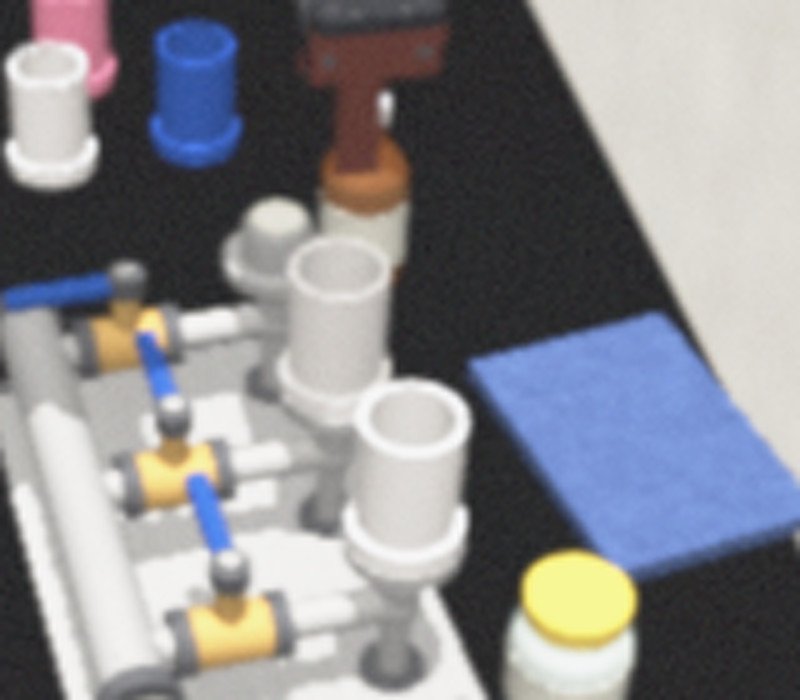

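>>> move_arm([
  [[0.2,-0.05,0],[0,0,0]],
  [[0.4,-0.1,0],[0,0,0]],
  [[0.6,-0.16,0],[0,0,0]],
  [[0.8,-0.22,0],[0,0,0]],
  [[1,-0.3,0],[0,0,0]],
])

```text
t: 51.18
ee_pos: [602.1, 178.3, 267.1]
orientation: [-2.207, -2.235, 0.003]
ft_force: [0.7, 0.3, 1.0]
width: 88.0
```

>>> move_arm([
  [[0.2,-0.06,0],[0,0,0]],
  [[0.4,-0.12,0],[0,0,0]],
  [[0.6,-0.18,0],[0,0,0]],
  [[0.8,-0.24,0],[0,0,0]],
  [[1,-0.3,0],[0,0,0]],
])

```text
t: 51.8
ee_pos: [555.1, 327.6, 267.1]
orientation: [-2.207, -2.235, 0.003]
ft_force: [0.2, 0.4, -0.3]
width: 88.1
```

>>> move_arm([
  [[0.2,-0.06,0],[0,0,0]],
  [[0.4,-0.12,0.1],[0,0,0]],
  [[0.6,-0.18,0.2],[0,0,0]],
  [[0.65,-0.2,0.3],[0,0,0]],
  [[0.65,-0.2,0.4],[0,0,0]],
])

```text
t: 52.42
ee_pos: [524.2, 423.8, 206.8]
orientation: [2.206, 2.236, -0.002]
ft_force: [0.5, -0.2, -0.2]
width: 87.6
```

```bash
python3 - <<'E'
from h import *
go([522.5,426,23])
w=cam("wrist"); wp("funnel_1"); ov(w,[(522.5,426,90,29)],"pics/w26.png")
E
```

```text
t 52.42 pos [524.2 423.8 206.8] yaw 1.584 q1 0.66 q6 -0.92 shift [ 0.016 -0.01   1.225] turn [-0.001  0.001 -0.   ]
[(array([638.4, 436.7,  -1.1]), 0.96), (array([549.2, 539.4,   1.6]), 0.95), (array([523.5, 427.7,  -2.7]), 0.91)]
```

View pics/w26.png

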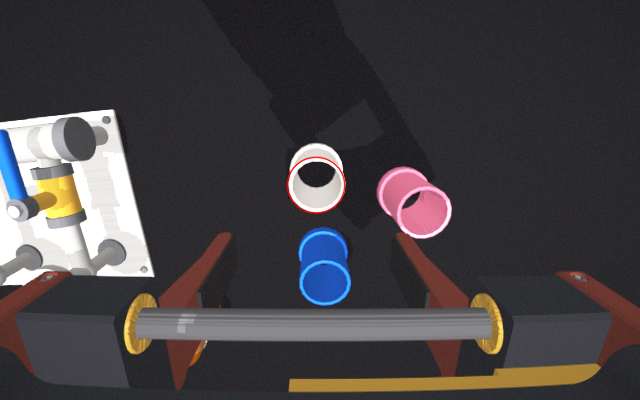

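>>> move_arm([
  [[0.015,0,0.1],[0,0,0]],
  [[0.015,0,0.35],[0,0,0]],
  [[0.015,0,0.6],[0,0,0]],
  [[0.015,0,0.85],[0,0,0]],
  [[0.015,0,1],[0,0,0]],
])

```text
t: 53.15
ee_pos: [524.1, 425.4, 56.3]
orientation: [-2.208, -2.235, 0.003]
ft_force: [0.3, -0.5, 0.6]
width: 87.7
```

>>> move_arm([
  [[0,0,0.1],[0,0,0]],
  [[0,0,0.2],[0,0,0]],
  [[0,0,0.22],[0,0,0]],
  [[0,0,0.22],[0,0,0]],
  [[0,0,0.22],[0,0,0]],
])

```text
t: 53.78
ee_pos: [525.0, 426.9, 26.3]
orientation: [2.207, 2.236, 0.002]
ft_force: [-0.1, 0.1, 0.1]
width: 87.4
```

>>> move_arm([
  [[0,0,0],[0,0,0]],
  [[0,0,0],[0,0,0]],
  [[0,0,0],[0,0,0]],
  [[0,0,0],[0,0,0]],
  [[0,0,0],[0,0,0]],
], gripper=0)

```text
t: 54.4
ee_pos: [524.5, 426.5, 25.5]
orientation: [2.207, 2.236, 0.0]
ft_force: [0.1, 0.1, 2.0]
width: 58.3
```

```bash
python3 - <<'E'
from h import *
go([641.5,142.6,250])
w=cam("wrist"); p=ctrl.get_obs()["ee_pos"]; ov(w,[(p[0],p[1],90,29)],"pics/w27.png",150,350,200,440,3)
E
```

```text
t 54.40 pos [524.5 426.5  25.5] yaw 1.584 q1 0.67 q6 -0.92 shift [-1.903  0.755 -1.497] turn [ 0. -0. -0.]
```

View pics/w27.png

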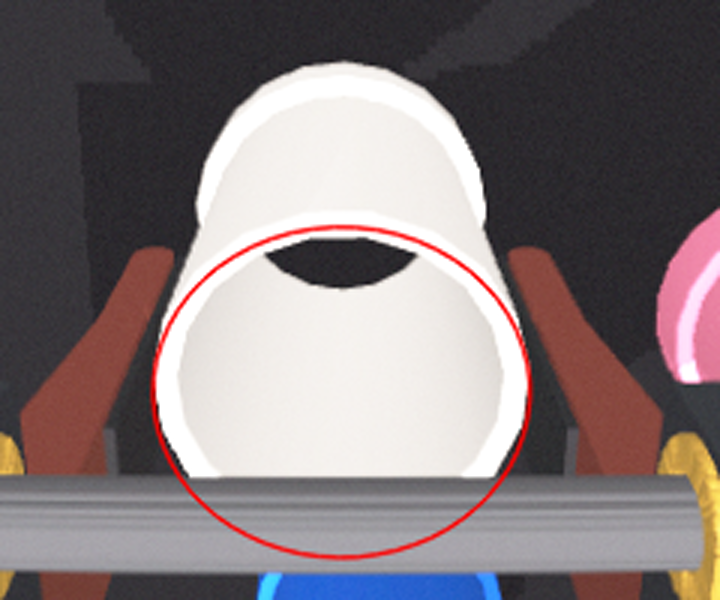

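>>> move_arm([
  [[0,0,-0.2],[0,0,0]],
  [[0,0,-0.5],[0,0,0]],
  [[0,0,-0.8],[0,0,0]],
  [[-0.05,0,-1],[0,0,0]],
  [[-0.2,0.05,-1],[0,0,0]],
])

```text
t: 55.08
ee_pos: [533.5, 397.5, 177.7]
orientation: [2.204, 2.237, 0.008]
ft_force: [-0.0, 0.1, -1.3]
width: 58.3
```

>>> move_arm([
  [[-0.2,0.05,-0.2],[0,0,0]],
  [[-0.4,0.15,-0.4],[0,0,0]],
  [[-0.6,0.25,-0.5],[0,0,0]],
  [[-0.8,0.35,-0.5],[0,0,0]],
  [[-1,0.4,-0.5],[0,0,0]],
])

```text
t: 55.7
ee_pos: [594.2, 244.6, 248.0]
orientation: [-2.207, -2.234, 0.004]
ft_force: [-0.7, 0.8, -1.2]
width: 58.1
```

```bash
python3 - <<'E'
from h import *
go([644,142.6,200])
E
```

```text
t 55.70 pos [594.2 244.6 248. ] yaw 1.583 q1 0.37 q6 -1.21 shift [-0.683  0.324  0.32 ] turn [-0.002  0.001 -0.   ]
```

>>> move_arm([
  [[-0.2,0.1,0],[0,0,0]],
  [[-0.4,0.2,0],[0,0,0]],
  [[-0.6,0.28,0.05],[0,0,0]],
  [[-0.67,0.31,0.2],[0,0,0]],
  [[-0.67,0.31,0.3],[0,0,0]],
])

```text
t: 56.32
ee_pos: [640.9, 145.2, 202.0]
orientation: [-2.208, -2.232, 0.006]
ft_force: [-0.0, 0.8, -0.8]
width: 58.6
```

```bash
python3 - <<'E'
from h import *
go([644,142.6,175])
p=ctrl.get_obs()["ee_pos"]; b=p[2]-25.5
w=cam("wrist");ov(w,[(p[0]-2,p[1],b+90,29),(653.7,13.2,208,29)],"pics/w28.png")
s=cam("side"); ov(s,[(p[0]-2,p[1],b+90,29),(p[0]-2,p[1],b,33),(641.5,142.6,118,34)],"pics/s28.png",110,250,260,420,5)
go([644,142.6,175])
E
```

```text
t 56.33 pos [640.9 145.2 202. ] yaw 1.582 q1 0.20 q6 -1.38 shift [-0.017  0.021  0.18 ] turn [-0.004  0.001 -0.   ]
t 56.42 pos [640.  146.6 201.8] yaw 1.583 q1 0.21 q6 -1.38 shift [-0.027  0.028  0.179] turn [-0.006  0.001 -0.   ]
```

View pics/w28.png

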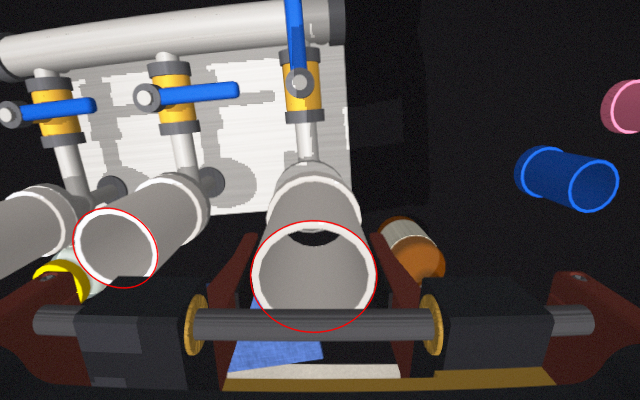

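View pics/s28.png

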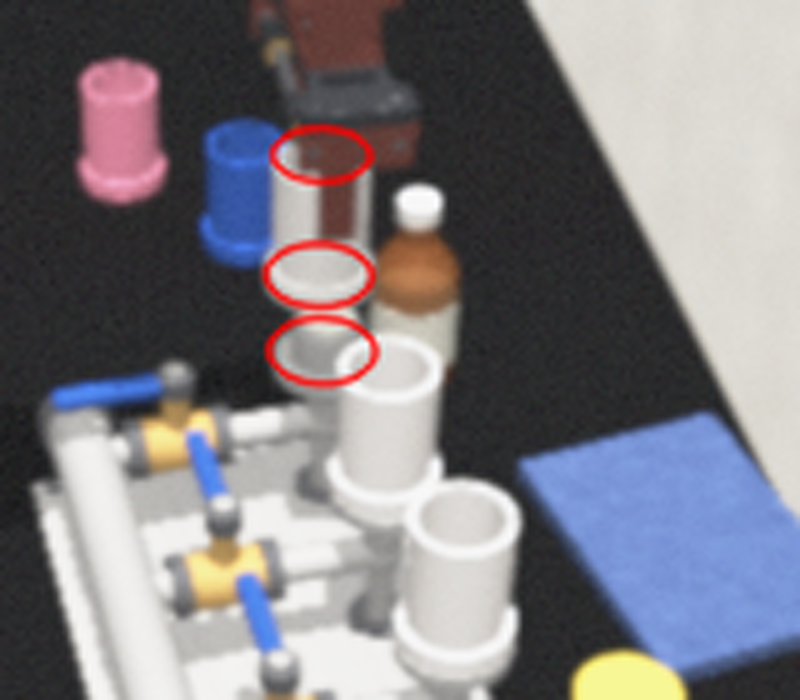

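>>> move_arm([
  [[-0.025,0.025,0],[0,0,0]],
  [[-0.025,0.025,0.05],[0,0,0]],
  [[-0.025,0.025,0.1],[0,0,0]],
  [[-0.025,0.025,0.15],[0,0,0]],
  [[-0.025,0.025,0.15],[0,0,0]],
])

```text
t: 57.05
ee_pos: [645.2, 143.8, 181.9]
orientation: [-2.206, -2.235, 0.002]
ft_force: [-0.4, 0.7, -0.9]
width: 58.4
```

```bash
python3 - <<'E'
from h import *
go([644,142.6,143.5])
E
```

```text
t 57.05 pos [645.2 143.8 181.9] yaw 1.584 q1 0.20 q6 -1.38 shift [-0.008 -0.008  0.256] turn [-0.002  0.    -0.   ]
```

>>> move_arm([
  [[-0.008,-0.008,0.04],[0,0,0]],
  [[-0.008,-0.008,0.08],[0,0,0]],
  [[-0.008,-0.008,0.12],[0,0,0]],
  [[-0.008,-0.008,0.15],[0,0,0]],
  [[-0.008,-0.008,0.15],[0,0,0]],
])

```text
t: 57.68
ee_pos: [644.4, 142.5, 159.8]
orientation: [-2.207, -2.235, 0.001]
ft_force: [-0.0, 0.8, -0.5]
width: 58.5
```

>>> move_arm([
  [[0,0,0.02],[0,0,0]],
  [[0,0,0.05],[0,0,0]],
  [[0,0,0.08],[0,0,0]],
  [[0,0,0.1],[0,0,0]],
  [[0,0,0.1],[0,0,0]],
])

```text
t: 58.3
ee_pos: [644.5, 142.5, 145.0]
orientation: [-2.207, -2.236, 0.001]
ft_force: [0.5, -0.4, -1.1]
width: 58.3
```

>>> move_arm([
  [[0,0,0.005],[0,0,0]],
  [[0,0,0.01],[0,0,0]],
  [[0,0,0.015],[0,0,0]],
  [[0,0,0.02],[0,0,0]],
  [[0,0,0.02],[0,0,0]],
])

```text
t: 58.92
ee_pos: [644.9, 142.6, 143.5]
orientation: [2.207, 2.236, 0.001]
ft_force: [-2.9, 0.1, 6.9]
width: 58.6
```

>>> move_arm([
  [[0,0,0],[0,0,0]],
  [[0,0,0],[0,0,0]],
  [[0,0,0],[0,0,0]],
  [[0,0,0],[0,0,0]],
  [[0,0,-0.05],[0,0,0]],
], gripper=1)

```text
t: 59.55
ee_pos: [644.2, 142.4, 149.4]
orientation: [-2.206, -2.235, 0.002]
ft_force: [0.1, -0.6, -0.2]
width: 88.1
```

>>> move_arm([
  [[0,0,-0.2],[0,0,0]],
  [[0,0,-0.4],[0,0,0]],
  [[0,0,-0.6],[0,0,0]],
  [[0,0,-0.85],[0,0,0]],
  [[-0.1,-0.2,-0.85],[0,0,0]],
])

```text
t: 60.18
ee_pos: [617.7, 128.0, 281.4]
orientation: [2.203, 2.233, 0.01]
ft_force: [0.1, -0.3, -0.6]
width: 87.8
```

>>> move_arm([
  [[-0.1,-0.2,0],[0,0,0]],
  [[-0.2,-0.4,0],[0,0,0]],
  [[-0.3,-0.6,0],[0,0,0]],
  [[-0.3,-0.8,0],[0,0,0]],
  [[-0.3,-1,0],[0,0,0]],
], gripper=0)

```text
t: 60.8
ee_pos: [464.6, 80.0, 278.0]
orientation: [2.207, 2.235, 0.001]
ft_force: [0.1, 0.9, -0.2]
width: 41.5
```

```bash
python3 - <<'E'
from h import *
go([600,60,200],1.665)
s=cam("side"); ov(s,[],"pics/s29.png",110,270,240,420,4.4)
w=cam("wrist"); cv2.imwrite("pics/w29.png",w["pixels"][:,:,::-1]); wp("lever_tip_a")
pins("lever_tip_a"); pins("funnel_1")
E
```

```text
t 60.80 pos [464.6  80.  278. ] yaw 1.583 q1 0.15 q6 -1.44 shift [-0.144  0.9    0.521] turn [ 0.001 -0.    -0.078]
[(array([557.8, -50.6, 109.6]), 0.93), (array([466.5, 128.2, 113.4]), 0.68), (array([546.2,  80.6, 115.2]), 0.62)]
side lever_tip_a [([543.4, 80.6, 116.0], 0.7), ([464.9, 125.8, 114.0], 0.6), ([559.3, -46.4, 111.2], 0.52)]
top lever_tip_a [([562.3, -51.6, 114.3], 0.72)]
side funnel_1 [([664.5, -119.2, 117.3], 0.84), ([656.5, 12.5, 118.2], 0.81), ([642.5, 142.0, 119.5], 0.66), ([631.7, 436.7, -2.0], 0.63), ([551.7, 539.8, 1.3], 0.61)]
top funnel_1 [([644.3, 140.9, 117.5], 0.9), ([667.2, -115.6, 117.7], 0.84), ([636.5, 441.2, -0.1], 0.75), ([545.0, 542.7, -2.4], 0.56), ([658.9, 15.8, 114.6], 0.52)]
```

View pics/s29.png

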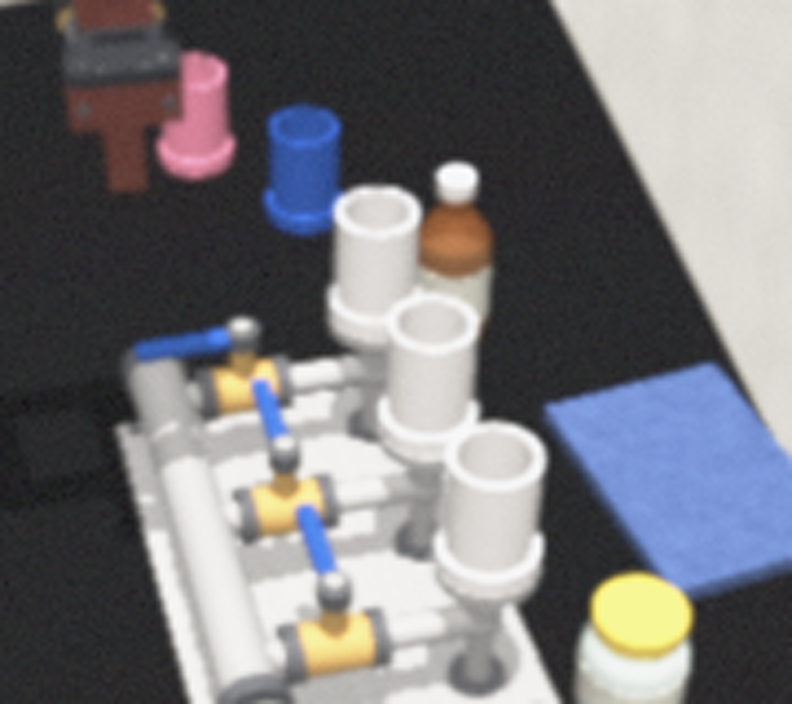

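View pics/w29.png

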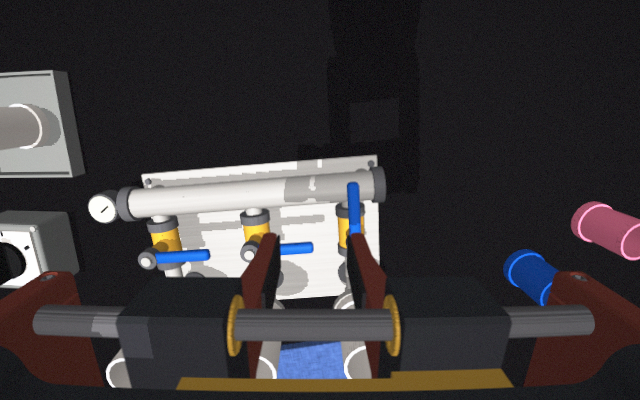

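```bash
python3 - <<'E'
from h import *
go([569.4,65.5,180],1.665)
E
```

```text
t 61.35 pos [465.9  80.2 277.2] yaw 1.584 q1 0.15 q6 -1.44 shift [-0.107  0.689  0.647] turn [-0.     0.    -0.078]
```

>>> move_arm([
  [[-0.05,0.2,0.1],[0,0,-0.05]],
  [[-0.08,0.4,0.2],[0,0,-0.078]],
  [[-0.1,0.6,0.4],[0,0,-0.078]],
  [[-0.105,0.685,0.6],[0,0,-0.078]],
  [[-0.105,0.685,0.64],[0,0,-0.078]],
])

```text
t: 61.98
ee_pos: [567.7, 65.5, 179.0]
orientation: [-2.112, -2.322, 0.005]
ft_force: [-0.5, -0.1, 0.4]
width: 0.3
```

```bash
python3 - <<'E'
from h import *
cam("top");go([569.4,65.5,76],1.665)
w=cam("wrist"); cv2.imwrite("pics/w30.png",w["pixels"][:,:,::-1]); wp("lever_tip_a")
E
```

```text
t 62.02 pos [567.4  65.6 179.5] yaw 1.665 q1 0.09 q6 -1.57 shift [-0.002  0.016  0.69 ] turn [-0.003 -0.     0.   ]
[(array([557. , -50. , 112.1]), 0.88), (array([546.3,  81.3, 113.4]), 0.59)]
```

View pics/w30.png

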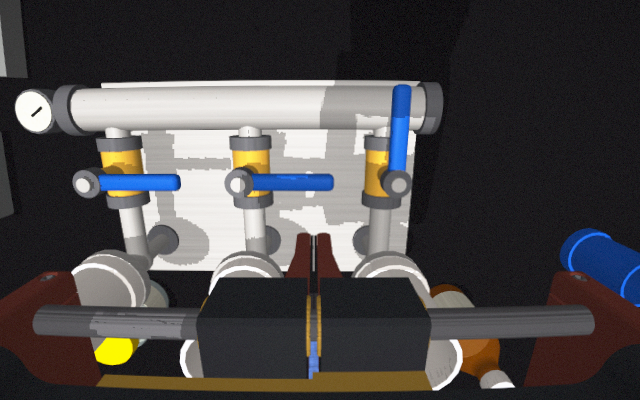

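>>> move_arm([
  [[0,0.01,0.1],[0,0,0]],
  [[0,0.01,0.2],[0,0,0]],
  [[0,0.01,0.3],[0,0,0]],
  [[0,0.01,0.4],[0,0,0]],
  [[0,0.01,0.45],[0,0,0]],
])

```text
t: 62.75
ee_pos: [569.3, 65.9, 112.4]
orientation: [-2.113, -2.323, 0.002]
ft_force: [-0.5, 0.5, -0.6]
width: 0.4
```

```bash
python3 - <<'E'
from h import *
cam("top");go([569.4,65.5,76],1.665)
w=cam("wrist"); cv2.imwrite("pics/w31.png",w["pixels"][:,:,::-1])
s=cam("side"); ov(s,[],"pics/s31.png",110,270,240,420,4.4)
E
```

```text
t 62.80 pos [569.   65.8 112. ] yaw 1.665 q1 0.09 q6 -1.57 shift [-0.003  0.003  0.24 ] turn [-0.002 -0.     0.   ]
```

View pics/w31.png

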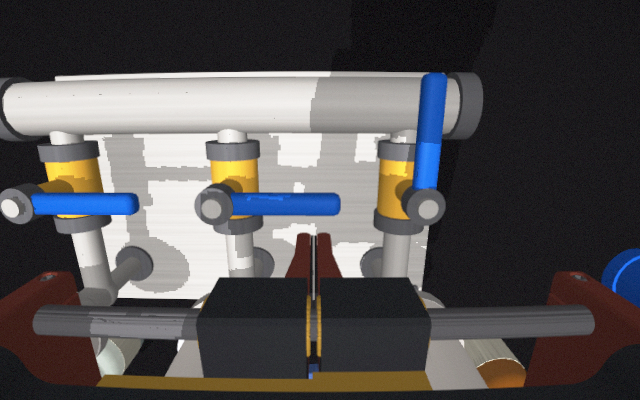

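View pics/s31.png

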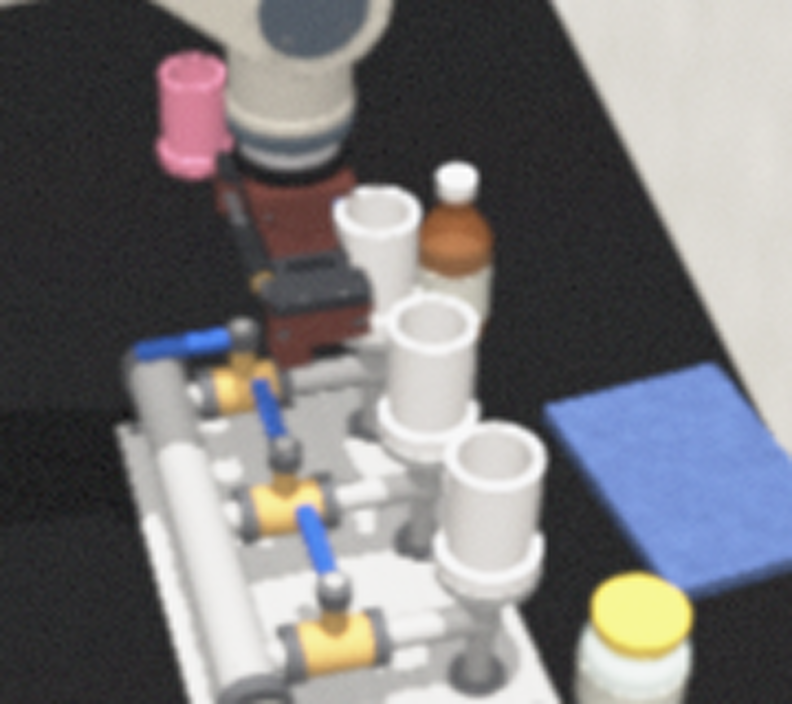

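>>> move_arm([
  [[0,0,0.05],[0,0,0]],
  [[0,0,0.1],[0,0,0]],
  [[0,0,0.15],[0,0,0]],
  [[0,0,0.2],[0,0,0]],
  [[0,0,0.23],[0,0,0]],
])

```text
t: 63.52
ee_pos: [569.7, 65.9, 78.7]
orientation: [-2.114, -2.324, 0.001]
ft_force: [-1.1, 0.2, -0.1]
width: -0.1
```

```bash
python3 - <<'E'
from h import *
cam("top");go([569.4,65.5,76],1.665)
w=cam("wrist"); cv2.imwrite("pics/w32.png",w["pixels"][:,:,::-1])
E
```

```text
t 63.58 pos [569.4  65.9  78.3] yaw 1.665 q1 0.09 q6 -1.57 shift [-0.003 -0.     0.016] turn [-0.001  0.     0.   ]
```

View pics/w32.png

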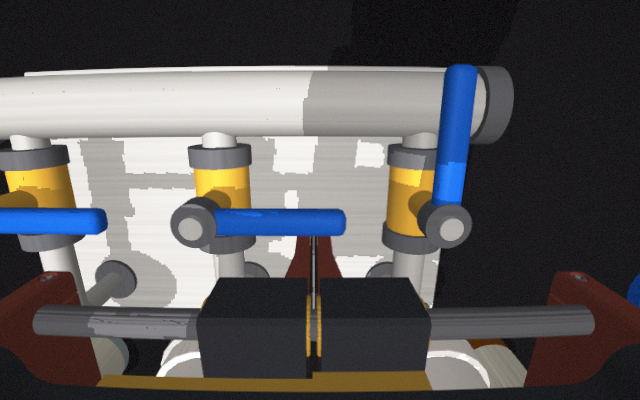

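>>> move_arm([
  [[0,-0.05,0],[0,0,0]],
  [[0,-0.1,0],[0,0,0]],
  [[0,-0.15,0],[0,0,0]],
  [[-0.01,-0.2,0],[0,0,0]],
  [[-0.02,-0.25,0],[0,0,0]],
])

```text
t: 64.25
ee_pos: [532.2, 59.2, 79.6]
orientation: [-2.114, -2.324, 0.0]
ft_force: [1.9, 0.1, 1.1]
width: 0.4
```

>>> move_arm([
  [[-0.01,-0.05,0],[0,0,0]],
  [[-0.04,-0.12,0],[0,0,0]],
  [[-0.09,-0.18,0],[0,0,0]],
  [[-0.15,-0.24,0],[0,0,0]],
  [[-0.21,-0.27,0],[0,0,0]],
])

```text
t: 64.88
ee_pos: [494.6, 23.4, 79.3]
orientation: [-2.114, -2.323, 0.001]
ft_force: [-1.3, -0.4, -0.5]
width: 0.4
```

```bash
python3 - <<'E'
from h import *
cam("top");go([569.4,65.5,76],1.665)
w=cam("wrist"); cv2.imwrite("pics/w33.png",w["pixels"][:,:,::-1])
E
```

```text
t 64.92 pos [494.5  22.7  79.3] yaw 1.665 q1 0.02 q6 -1.64 shift [0.237 0.524 0.021] turn [-0.001  0.    -0.   ]
```

View pics/w33.png

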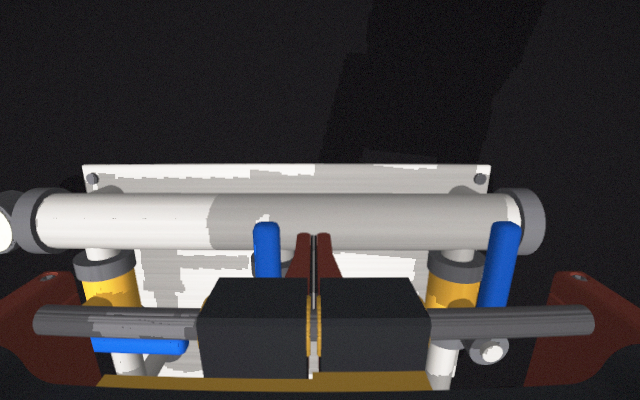

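>>> move_arm([
  [[0.02,0,-0.1],[0,0,0]],
  [[0.02,0,-0.3],[0,0,0]],
  [[0,0,-0.5],[0,0,0]],
  [[-0.1,0.1,-0.7],[0,0,0]],
  [[-0.25,0.25,-0.7],[0,0,0]],
])

```text
t: 65.6
ee_pos: [538.8, -9.2, 188.3]
orientation: [2.109, 2.322, 0.006]
ft_force: [0.8, -0.5, 0.4]
width: 0.5
```

```bash
python3 - <<'E'
from h import *
go([581.6,-63.9,150],1.665)
E
```

```text
t 65.60 pos [538.8  -9.2 188.3] yaw 1.667 q1 -0.04 q6 -1.71 shift [-0.39   0.247  0.257] turn [0.006 0.001 0.002]
```

>>> move_arm([
  [[-0.15,0.1,0],[0,0,0]],
  [[-0.3,0.2,0.1],[0,0,0]],
  [[-0.37,0.22,0.2],[0,0,0]],
  [[-0.37,0.22,0.3],[0,0,0]],
  [[-0.37,0.22,0.4],[0,0,0]],
])

```text
t: 66.22
ee_pos: [573.7, -61.0, 123.4]
orientation: [-2.113, -2.324, 0.001]
ft_force: [-0.4, 0.4, 0.6]
width: 0.6
```

```bash
python3 - <<'E'
from h import *
cam("top");cam("top");go([581.6,-63.9,78],1.665)
E
```

```text
t 66.33 pos [572.7 -60.8 122.4] yaw 1.666 q1 -0.13 q6 -1.79 shift [-0.026  0.059  0.296] turn [-0.004 -0.001  0.001]
```

>>> move_arm([
  [[-0.025,0.055,0],[0,0,0]],
  [[-0.025,0.055,0],[0,0,0]],
  [[-0.025,0.055,0.05],[0,0,0]],
  [[-0.025,0.055,0.1],[0,0,0]],
  [[-0.025,0.055,0.1],[0,0,0]],
])

```text
t: 66.95
ee_pos: [582.3, -64.6, 108.5]
orientation: [-2.113, -2.323, 0.002]
ft_force: [-0.8, 0.4, 0.3]
width: 0.7
```

```bash
python3 - <<'E'
from h import *
go([581.6,-63.9,78],1.665)
w=cam("wrist"); cv2.imwrite("pics/w34.png",w["pixels"][:,:,::-1])
E
```

```text
t 66.95 pos [582.3 -64.6 108.5] yaw 1.665 q1 -0.13 q6 -1.80 shift [ 0.005 -0.004  0.203] turn [-0.002 -0.     0.   ]
```

View pics/w34.png

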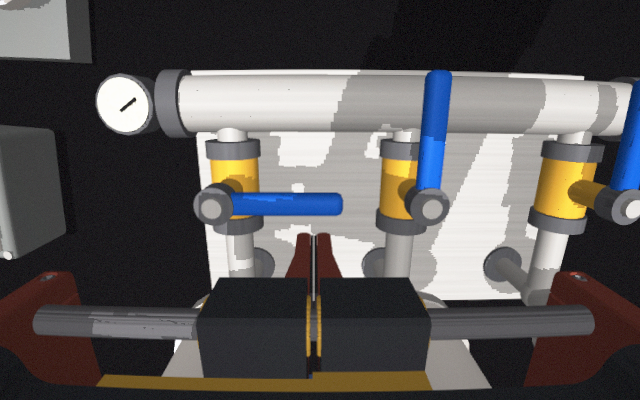

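Same view as before at valve b. Descend and sweep.

>>> move_arm([
  [[0,0,0.05],[0,0,0]],
  [[0,0,0.1],[0,0,0]],
  [[0,0,0.15],[0,0,0]],
  [[0,0,0.2],[0,0,0]],
  [[0,0,0.2],[0,0,0]],
])

```text
t: 67.62
ee_pos: [582.5, -64.6, 78.5]
orientation: [-2.113, -2.323, 0.001]
ft_force: [-0.2, 0.0, -0.4]
width: 0.5
```

>>> move_arm([
  [[0,-0.05,0],[0,0,0]],
  [[0,-0.1,0],[0,0,0]],
  [[0,-0.15,0],[0,0,0]],
  [[-0.01,-0.2,0],[0,0,0]],
  [[-0.02,-0.25,0],[0,0,0]],
])

```text
t: 68.25
ee_pos: [545.5, -71.4, 79.7]
orientation: [2.114, 2.324, 0.0]
ft_force: [2.4, -0.1, 0.3]
width: 0.5
```

>>> move_arm([
  [[-0.01,-0.05,0],[0,0,0]],
  [[-0.04,-0.12,0],[0,0,0]],
  [[-0.09,-0.18,0],[0,0,0]],
  [[-0.15,-0.24,0],[0,0,0]],
  [[-0.21,-0.27,0],[0,0,0]],
])

```text
t: 68.88
ee_pos: [507.8, -107.1, 79.3]
orientation: [-2.114, -2.323, 0.001]
ft_force: [0.7, 0.4, 0.4]
width: 0.6
```

>>> move_arm([
  [[0.02,0,-0.1],[0,0,0]],
  [[0.02,0,-0.3],[0,0,0]],
  [[0,0,-0.5],[0,0,0]],
  [[0,-0.1,-0.8],[0,0,0]],
  [[0,-0.3,-1],[0,0,0]],
])

```text
t: 69.5
ee_pos: [465.1, -110.6, 232.4]
orientation: [2.111, 2.322, 0.003]
ft_force: [-0.0, -0.2, -0.3]
width: 0.4
```

```bash
python3 - <<'E'
from h import *
w=cam("wrist"); cv2.imwrite("pics/w35.png",w["pixels"][:,:,::-1])
s=cam("side"); ov(s,[],"pics/s35.png",110,270,240,420,4.4)
go([598.3,-375,200],1.584)
E
```

```text
t 69.60 pos [ 464.  -110.9  233.3] yaw 1.665 q1 -0.26 q6 -1.92 shift [-1.837  0.724  0.229] turn [0.005 0.002 0.077]
```

View pics/w35.png

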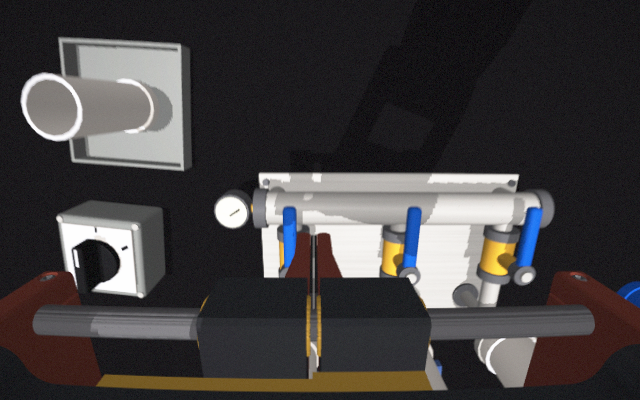

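View pics/s35.png

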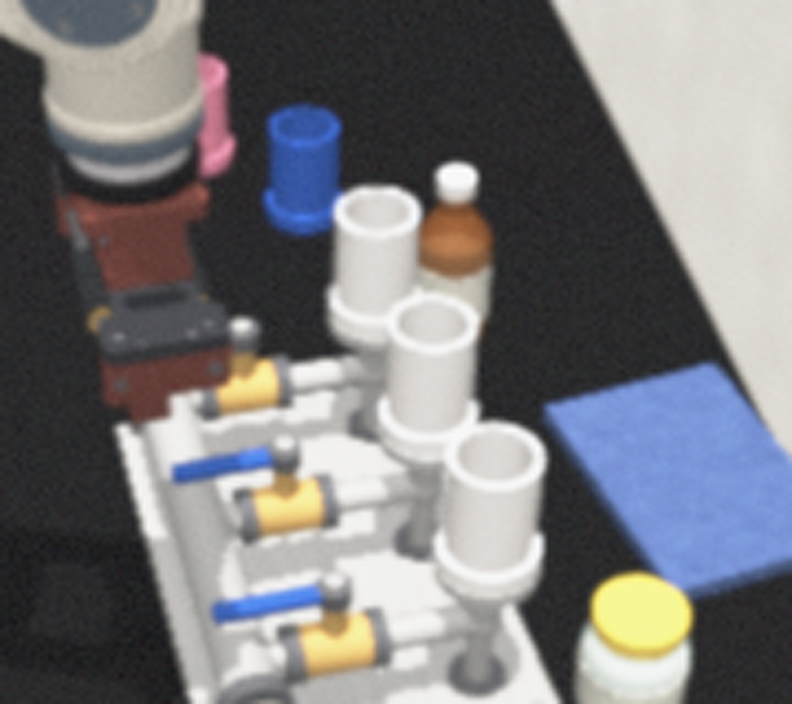

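>>> move_arm([
  [[-0.2,0.1,0],[0,0,0.04]],
  [[-0.4,0.2,0],[0,0,0.077]],
  [[-0.6,0.3,0],[0,0,0.077]],
  [[-0.8,0.4,0],[0,0,0.077]],
  [[-1,0.5,0],[0,0,0.077]],
], gripper=0.5)

```text
t: 70.22
ee_pos: [553.8, -253.5, 228.8]
orientation: [-2.205, -2.237, -0.0]
ft_force: [0.0, 0.8, 0.1]
width: 43.0
```

```bash
python3 - <<'E'
from h import *
go([598,-375.1,150],1.584)
E
```

```text
t 70.22 pos [ 553.8 -253.5  228.8] yaw 1.585 q1 -0.45 q6 -2.03 shift [-0.815  0.283  0.525] turn [-0.    -0.     0.001]
```

>>> move_arm([
  [[-0.2,0.1,0],[0,0,0]],
  [[-0.4,0.2,0.1],[0,0,0]],
  [[-0.6,0.26,0.3],[0,0,0]],
  [[-0.8,0.28,0.5],[0,0,0]],
  [[-0.81,0.28,0.65],[0,0,0]],
])

```text
t: 70.85
ee_pos: [596.5, -374.8, 129.4]
orientation: [-2.207, -2.234, 0.0]
ft_force: [0.3, 0.2, 0.3]
width: 43.7
```

```bash
python3 - <<'E'
from h import *
cam("top");go([598,-375.1,52],1.584)
w=cam("wrist"); cv2.imwrite("pics/w36.png",w["pixels"][:,:,::-1])
E
```

```text
t 70.90 pos [ 594.6 -372.8  126.4] yaw 1.584 q1 -0.58 q6 -2.16 shift [-0.018  0.025  0.496] turn [-0.005 -0.003 -0.   ]
```

View pics/w36.png

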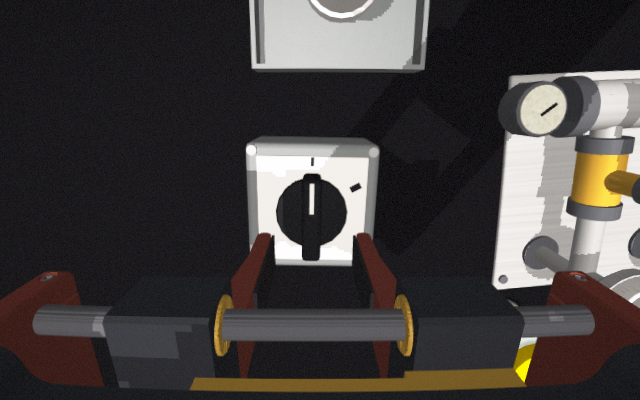

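>>> move_arm([
  [[-0.01,0.015,0.1],[0,0,0]],
  [[-0.01,0.015,0.25],[0,0,0]],
  [[-0.01,0.015,0.4],[0,0,0]],
  [[-0.01,0.015,0.47],[0,0,0]],
  [[-0.01,0.015,0.47],[0,0,0]],
])

```text
t: 71.58
ee_pos: [598.1, -374.8, 60.0]
orientation: [-2.204, -2.236, 0.001]
ft_force: [-0.2, -0.3, 0.4]
width: 43.9
```

```bash
python3 - <<'E'
from h import *
go([598,-375.1,52],1.584)
E
```

```text
t 71.58 pos [ 598.1 -374.8   60. ] yaw 1.585 q1 -0.58 q6 -2.16 shift [-0.002 -0.     0.054] turn [-0.002 -0.001  0.001]
```

>>> move_arm([
  [[0,0,0.03],[0,0,0]],
  [[0,0,0.045],[0,0,0]],
  [[0,0,0.045],[0,0,0]],
  [[0,0,0.045],[0,0,0]],
  [[0,0,0.045],[0,0,0]],
], gripper=0)

```text
t: 72.2
ee_pos: [598.7, -374.5, 54.9]
orientation: [-2.206, -2.236, -0.001]
ft_force: [-0.1, 6.1, 2.8]
width: 13.7
```

>>> move_arm([
  [[0,0,0],[0,0,0]],
  [[0,0,0],[0,0,0.15]],
  [[0,0,0],[0,0,0.3]],
  [[0,0,0],[0,0,0.45]],
  [[0,0,0],[0,0,0.6]],
])

```text
t: 72.82
ee_pos: [598.8, -374.5, 54.9]
orientation: [-2.792, -1.439, -0.0]
ft_force: [-0.2, 5.4, 3.6]
width: 13.9
```

>>> move_arm([
  [[0,0,0],[0,0,0.1]],
  [[0,0,0],[0,0,0.2]],
  [[0,0,0],[0,0,0.3]],
  [[0,0,0],[0,0,0.4]],
  [[0,0,0],[0,0,0.4]],
])

```text
t: 73.45
ee_pos: [598.8, -374.5, 54.9]
orientation: [-3.028, -0.833, -0.0]
ft_force: [0.0, 6.1, 4.2]
width: 14.1
```

>>> move_arm([
  [[0,0,0],[0,0,0]],
  [[0,0,0],[0,0,0]],
  [[0,0,0],[0,0,0]],
  [[0,0,0],[0,0,0]],
  [[0,0,0],[0,0,0]],
], gripper=0.6)

```text
t: 74.08
ee_pos: [598.7, -375.4, 54.6]
orientation: [3.029, 0.834, -0.0]
ft_force: [0.8, -0.2, -0.8]
width: 52.6
```

>>> move_arm([
  [[0,0,-0.2],[0,0,0]],
  [[0,0,-0.4],[0,0,0]],
  [[0,0,-0.6],[0,0,0]],
  [[0,0,-0.8],[0,0,0]],
  [[0,0,-1],[0,0,0]],
])

```text
t: 74.7
ee_pos: [598.6, -375.2, 205.7]
orientation: [3.029, 0.834, -0.0]
ft_force: [-0.1, 0.4, 0.0]
width: 52.5
```

```bash
python3 - <<'E'
from h import *
w=cam("wrist"); cv2.imwrite("pics/w37.png",w["pixels"][:,:,::-1])
s=cam("side"); cv2.imwrite("pics/s37.png",cv2.resize(s["pixels"][110:390,220:420,::-1],None,fx=2.1*1.9,fy=2.1,interpolation=cv2.INTER_CUBIC))
t=cam("top"); cv2.imwrite("pics/t37.png",t["pixels"][:,:,::-1])
for n in("bottle","jar","tall_funnel","funnel_1","lever_tip_a"): pins(n)
E
```

```text
side bottle []
top bottle []
side jar [([768.3, -149.1, -3.2], 0.89)]
top jar [([761.6, -147.8, -1.8], 0.89)]
side tall_funnel [([408.0, -348.7, 4.2], 0.82)]
top tall_funnel [([405.1, -348.6, -2.1], 0.61)]
side funnel_1 [([654.4, 16.1, 117.8], 0.61)]
top funnel_1 [([550.2, 540.9, -1.1], 0.94), ([656.8, 13.6, 113.7], 0.83), ([666.6, -118.5, 116.9], 0.82), ([642.8, 144.2, 116.2], 0.82)]
side lever_tip_a [([473.1, -6.2, 116.7], 0.68), ([489.6, -133.0, 113.7], 0.64), ([463.3, 126.7, 115.7], 0.47)]
top lever_tip_a [([491.1, -134.6, 112.7], 0.73), ([479.0, -5.3, 115.4], 0.57), ([461.3, 125.7, 116.6], 0.44)]
```

View pics/w37.png

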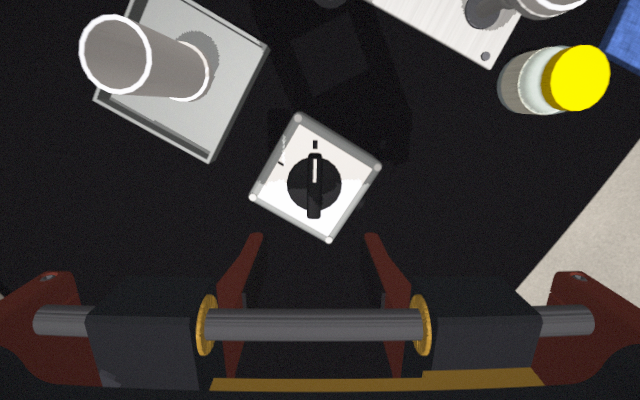

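View pics/s37.png

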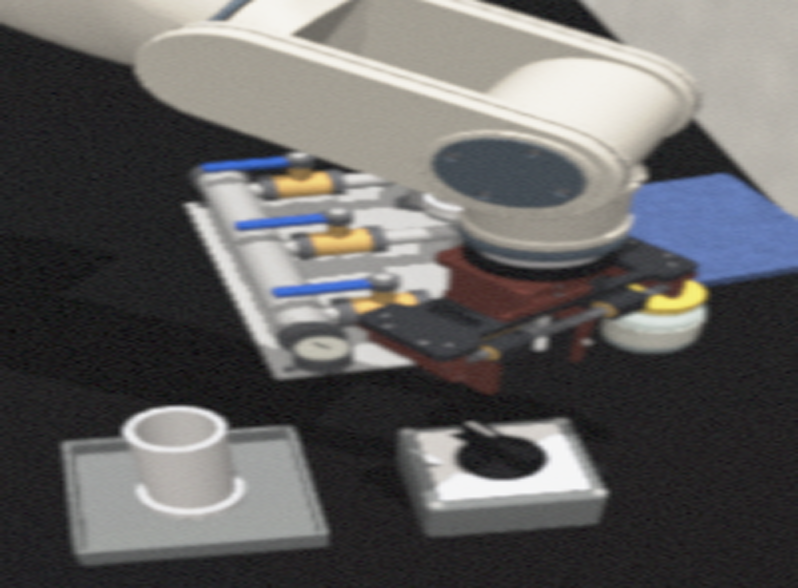

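View pics/t37.png

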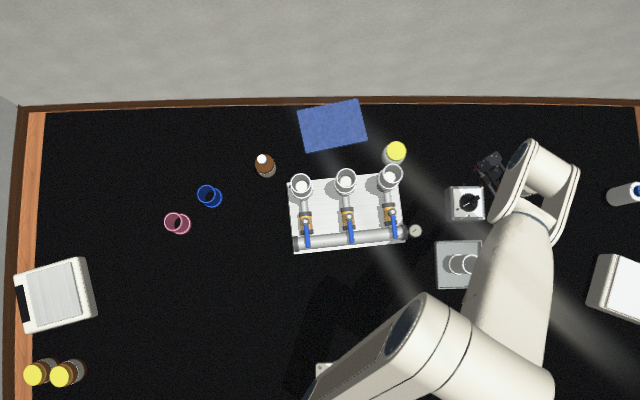

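```bash
python3 -c "
from workcell import ctrl
print(ctrl.close_job())"
```

```text
the job is handed in; nothing more can be done
None
```

The job is done and was handed in at about 75 s of the 210 s allowed; the hand-in returns no verdict.

**What I did, in order:**
1. Switched the pump off.
2. Lifted the tall funnel off its head and stood it in the tray.
3. Pushed the three white short funnels fully down, one on each head. Each touched the flange at the expected height with 7–10 N.
4. Opened the two valves that were shut. The third, where the tall funnel had been, was already open.
5. Switched the pump on again.

**Last checks in the pictures:**
- The switch bar points at the broad "on" mark.
- All three levers point towards the robot, with tips at about (462, 126), (477, -6) and (490, -134) mm.
- The three funnels sit on their seats at z of about 116 mm by the networks, against 118 mm nominal.
- The tall funnel stands upright in the tray.
- The jar, the bottle and the blue and pink look-alikes are where they were, and the robot touches nothing.

**What failed or disagreed:**
- **First grip on the switch:** it closed on nothing. The real fingertips end about 30 mm short of the stated TCP, so I lowered the tool by that much and it held.
- **Last detections:** the networks did not report the bottle, and the side camera reported only one of the fitted funnels because the arm hid the others. The top picture shows the bottle and all three funnels in place.

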